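# Roll a duct section tapping-up and lay it in its cradle

### The job

Roll the clear tube section sideways along the steel plate, without lifting it, until the red pressure tapping on its blue collar points straight up. Then pick it up and lay it in the V cradle under the white header pipe, a coupling in each saddle and the tapping still straight up; do not drop it, do not bump the header pipe, and leave the other things on the bench where they are.

Things in the scene. Friction and masses are not known exactly. Their poses are not given: they have to be found in the camera images.
- tube: Loose tube section, 160 mm long, 0.33 kg. Origin mid-length on its axis; x along the tube, roughly away from the robot. Clear 40 mm pipe (free to grip from x = -20 to +48 mm), a dark grey coupling of 56 mm diameter, 30 mm long, at each end. It lies on the steel plate, axis 28 mm above it, and rolls very easily on the couplings, 28 mm per radian; pushed by its middle it rolls without slipping.
- collar: Blue clamp collar (45 mm diameter, 16 mm wide), tight on the pipe so it turns with the tube; origin on the axis at tube x = -30 mm (nearer the robot). x along the tube; z points out through the red tapping block (14 x 14 mm, top 26 mm from the axis: never touches the plate). A white spot is opposite it. Starts 80 to 180 degrees from up, to either side.
- plate: Fixed steel plate on the bench, 250 x 350 x 12 mm (x, y, z), origin at the centre of its underside; top 12 mm above the bench. Stands left or right of the cradle rig, turned by a few degrees.
- rig: Fixed cradle rig on a base 240 x 310 x 12 mm; origin at the centre of its underside, x away from the robot, turned a few degrees. Light blue V saddles, 14 mm thick, 66 mm wide, at x = -65 and +65 mm: 45-degree flanks, valley 30 mm and lips about 54 mm above the underside. Between them is room for fingers. Posts of 14 mm diameter at x = -15, y = +-140 mm carry the header pipe.
- cradle_seat (a point): Point where the middle of the tube lies when it is seated: 69.6 mm above the rig's underside, midway between the saddles; its axes are those of the rig and the seated tube lies along its x axis. The lips of the saddles stand 12 mm above the lowest point of a seated coupling.
- header: Fixed white pipe over the cradle, 44 mm diameter (54 mm at the clamps), 354 mm long along the rig's y; origin mid-pipe, 300 mm above the rig's underside, 15 mm nearer the robot than the seat. A gripper pointing straight down over the cradle hits it: lean it 30 to 45 degrees, fingers pointing down and away from the robot along the tube, and bring the tube in low, under the pipe.
- driver: Bystander, leave alone: screwdriver.
- spare_coupling: Bystander, leave alone: dark grey spare ring, 56 mm diameter, 30 mm high.
- beaker: Bystander, leave alone: glass beaker, 64 mm diameter, 80 mm high.
- bottle: Bystander, leave alone: white bottle, 56 mm diameter, 130 mm high.
- wrench: Bystander, leave alone: wrench, 140 mm long, lying on the right.
- weight: Bystander, leave alone: brass knob weight, 36 mm diameter, 42 mm high, on the far corner of the rig base.
- seal_ring: Bystander, leave alone: orange ring, 44 mm diameter, 8 mm high, on the other far corner of the rig base.
Not all that is in view belongs to the job. Leave any pink or purple look-alike of the tube alone.

How it is judged:
On the way:
1. the tube lies on the plate, nearly still, with the tapping up within 15 degrees (angle between collar's own z axis and vertical below 0.26 rad and height (world z) of tube below 0.045 m and linear speed of tube below 0.03 m/s and contact force between tube and plate above 0.5 N), for 0.2 s.
At the end, for the whole second after the job is handed in: The tube rests released and still in both saddles (middle within 14 mm of the seat along the cradle, 5 mm in height, in line within 6 degrees), with the tapping pointing up within 15 degrees (horizontal distance between tube and cradle_seat below 0.014 m and z of tube in the frame of cradle_seat between -0.005 and 0.005 m and angle between the x axis of tube and the x axis of cradle_seat, either way round below 0.1 rad and angle between collar's own z axis and vertical below 0.26 rad and linear speed of tube below 0.02 m/s and contact force between tube and rig above 1 N); the robot touches nothing.
It fails at once if the tube is raised 20 mm or more off the plate with the tapping more than 25 degrees from up (height (world z) of tube above 0.06 m and angle between collar's own z axis and vertical above 0.44 rad).
It fails at once if the tube drops or runs away untouched, faster than 0.35 m/s (linear speed of tube above 0.35 m/s and contact force between tube and the fingers below 0.1 N).
It fails at once if the robot or the tube bumps the header pipe with more than 5 N (contact force between any of the arm, the fingers, tube and header above 5 N).
It fails at once if another thing on the bench is moved by more than 30 mm (distance of any of driver, spare_coupling, beaker, bottle, wrench, weight, seal_ring from where it was at the start of the episode above 0.03 m).
It also fails if it takes over 59 s, if anything falls off the work surface, if the arm or the gripper's body presses on something with over 40 N, if the wrist force passes 120 N, or if a joint passes its speed limit or range.

### The arm

A 6-joint arm with a two-finger parallel gripper is mounted at the origin on the work surface. World frame = base frame: x ahead of the robot, y to its left, z up, the work surface at z = 0. Lengths are in m, angles in rad, forces in N, time in s.
With the tool pointing down it reaches from about 0.35 to 0.85 m from the base axis. Payload 8.1 kg.
Tool frame: the origin (TCP) lies on the centre line of the jaws, within the pads' length; the fingertips stand 19 mm ahead of it and the grasp point (between the pads) is the TCP (r.tips_ahead is the distance from the TCP to the fingertips, in m); z points along the fingers, y is the direction in which the jaws open and shut (so a half turn about z gives the same grasp; the last joint's range is limited). The gripper opens to 93 mm and grips with 3 to 60 N. Pads are 15 mm wide; open, the fingers measure 128 mm over their backs; the gripper's body (75 mm by 188 mm) begins 65 mm behind the grasp point.
Start: joints at [1.246, 0.13, 1.488, -0, 1.523, -0.085], TCP at [0.142, 0.583, 0.238] pointing down, gripper open.
Joint ranges: [-2.96, 2.96], [-0.89, 2.26], [0.02, 2.5], [-1.34, 4.48], [0, 2.73], [-2.66, 2.66]. Speed limits (rad/s): [2.39, 2.39, 2.79, 3.14, 3.14, 3.14].

### API

Orientations are given as a rotation vector (axis times angle).
In Python, from rig import r, vision gives the robot as it stands.
- The arm moves only by the tool apply_moves, never from a script. Its argument "deltas" is a list that holds one entry, the list of rows, each a list of 5 numbers: the gripper command: -1 is fully open, 1 is shut, values between are in proportion, then the shift along the tool's x, y, z in cm, then the turn about the tool's z in rad. A call has 1 to 8 rows; each row shifts and turns the commanded pose from where the row before left it, along the tool's axes as they then stand; what a row does not reach is not made up. A row lasts 1/8 s, in which the tool goes at most 62.5 mm and 10.7 degrees, less where a joint would pass 70% of its speed; a pose out of reach is approached as far as the arm can. A call is refused whole if a number of a shift passes 6.25 or a number of a turn 0.188, either way. A call with a gripper value outside its range is refused whole. The fingers move at their own pace and stop on an object; the grip force is fixed at half the most. Time passes only in rows, so rows that do not move let the fingers close. It gives the time, the measured TCP pose, the force and the opening at its end, in the units of the state.
- r.get_obs(): the state, without advancing time (a new reading comes with each control period).
- vision.get_image(name): name is "scene" or "side" or "wrist"; returns the picture (420x560x3 uint8, red, green, blue); there is no depth.
- vision.camera_info(name): a dict with "fx", "fy", "cx", "cy" (pixels), "R" (3x3) and "t" (3): a world point X has camera coordinates R X + t; the wrist camera has in their place "hand_eye" (4x4, takes a point from camera to tool coordinates, whose origin is the TCP and whose axes are the flange's). Camera axes: x right, y down, z forward; pixel columns grow to the right and rows downward; lengths in m; the calibration is good to about 2 mm. A picture is of the moment at which its call begins: read the wrist's pose just before it. camera_info takes no time and is no camera call.
- r.close_job(): hands the job in, once; it reports no verdict.
Trained networks look in the newest picture that a camera, given by its name, has taken for a name from the list of things; names that differ only in an ending like _2 or _b are one class to them, and where a whole thing is asked for, a point or a joint stands for the part that bears it (a point fixed in the world has none). Each returns a list of dicts, best first, with "conf" (0 to 1); they miss things now and then, are a little off and sometimes report something else, mostly with a low value. They report only what shows in the picture. A call takes as long as a camera call. They do not tell look-alikes from the thing itself.
- vision.look_for(camera, name): "point" ([x, y, z] in m, in world coordinates, good to about 4 mm: the middle of the surface that is visible of it).
- vision.trace(camera, name): "pixels" (420x560 bool, what is visible of it).
- vision.landmark_of(camera, name): "point" ([x, y, z] in m, in world coordinates, good to about 4 mm: a listed point, or the origin of a listed thing).
The state is a dict: "t": time; "q": joint angles; "qd": joint speeds; "joint_efforts": joint torques, N m; "ee_pos": TCP position; "tcp_rot": TCP orientation; "force": force on the tool from outside, world axes, zero at the start; "moment": the same for the moment, N m; "opening": finger opening in m.
Only numpy, scipy, OpenCV 4.12 (cv2) and the standard library are available. Lean on these libraries where they do the work, as an engineer would, in place of code of your own. Each camera call takes 0.05 s, during which the arm holds its last target.

## Working session

There is one attempt and no reset: what is moved stays moved. The work goes in short steps, Python scripts to look and compute and a tool call to move; the robot and the scene stay as the last step left them, time stands still between calls to the robot, and variables do not carry over. Pictures are saved under pics/ and viewed, and the job is handed in when it is done.

Besides the shell and the picture viewer there is one more tool, called after ">>>" by a JSON object that holds its "api" and its "payload", one argument or row to a line. apply_moves: Moves the arm, as the interface text tells. Its arguments: {"type":"object","properties":{"deltas":{"type":"array"}},"required":["deltas"]}

```bash
ls; mkdir -p pics
python3 - <<'E'
from rig import r, vision
import cv2
o=r.get_obs(); print(o['t'],o['q'],o['ee_pos'],o['tcp_rot'],o['opening'])
for n in ['scene','side','wrist']:
    im=vision.get_image(n); cv2.imwrite(f'pics/a_{n}.png',im[:,:,::-1])
    c=vision.camera_info(n); print(n,c)
    for k in ['tube','collar','plate','rig','cradle_seat','header']:
        try:
            for d in vision.landmark_of(n,k)[:3]: print(n,k,d['conf'],d['point'])
        except Exception as e: print(n,k,e)
print(r.get_obs()['t'])
E
```

```text
pics
0.0 [ 1.24559047e+00  1.31182427e-01  1.48923495e+00 -7.97195074e-06
  1.52302433e+00 -8.54153098e-02] [0.14232004 0.58233248 0.23659908] [-3.75715435e-01 -3.11867196e+00  2.84570258e-03] 0.09300981665841497
scene {'fx': 394.88850566342705, 'fy': 394.88850566342705, 'cx': 281.3633043348856, 'cy': 208.62953344604125, 'R': array([[ 0.4163099 ,  0.90910541, -0.01460882],
       [ 0.68499065, -0.32416491, -0.65246066],
       [-0.59789119,  0.26161892, -0.75768177]]), 't': array([-0.23582884, -0.26759253,  1.5296115 ])}
scene tube 0.8 [0.3202, -0.3389, 0.029]
scene tube 0.61 [0.5596, -0.1593, 0.0412]
scene tube 0.6 [0.3339, -0.0787, 0.0281]
scene collar 0.66 [0.5325, -0.1612, 0.0401]
scene collar 0.6 [0.359, -0.0644, 0.0261]
scene collar 0.49 [0.286, -0.3458, 0.0263]
scene plate 0.83 [0.576, -0.1866, -0.0007]
scene rig 0.67 [0.5817, 0.1934, -0.0018]
scene cradle_seat 0.64 [0.581, 0.1926, 0.0706]
scene cradle_seat 0.51 [0.6452, 0.4689, -0.0024]
scene header 0.64 [0.5648, 0.1916, 0.2989]
side {'fx': 425.68167105873925, 'fy': 425.68167105873925, 'cx': 271.7097232941486, 'cy': 212.03891
[... 397 characters left out ...]
0.5345, -0.1545, 0.042]
side collar 0.45 [0.3536, -0.0595, 0.027]
side plate 0.74 [0.5802, -0.1872, -0.0004]
side rig 0.67 [0.581, 0.1965, 0.0037]
side cradle_seat 0.87 [0.5805, 0.1945, 0.073]
side header 0.61 [0.565, 0.1968, 0.3016]
wrist {'fx': 338.3620665683143, 'fy': 338.3620665683143, 'cx': 280.9699172146488, 'cy': 206.10476057878043, 'hand_eye': array([[-1.06901870e-04, -9.56554048e-01, -2.91555040e-01,
         8.20299313e-02],
       [ 9.99999936e-01, -2.01593794e-04,  2.94741934e-04,
         2.78452887e-04],
       [-3.40712277e-04, -2.91554990e-01,  9.56554009e-01,
        -1.45858920e-01],
       [ 0.00000000e+00,  0.00000000e+00,  0.00000000e+00,
         1.00000000e+00]])}
1.05
```

View pics/a_scene.png

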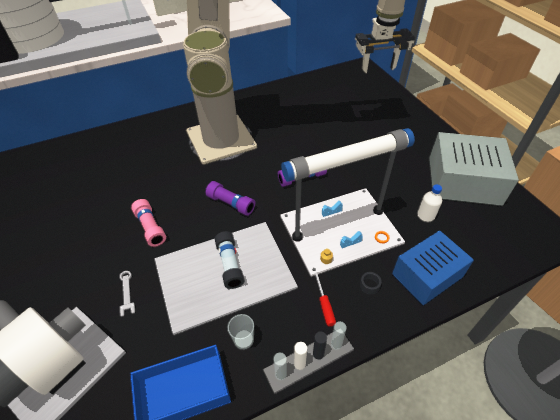

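View pics/a_side.png

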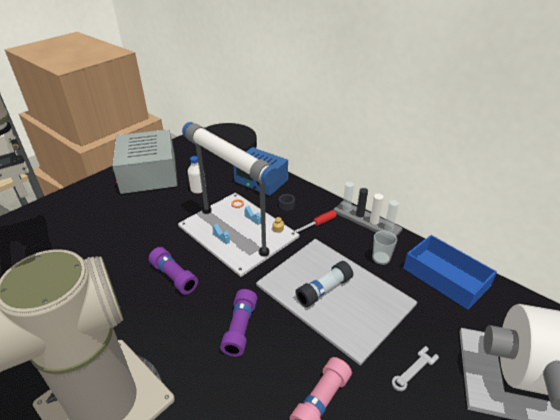

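The tube is the clear one on the plate, at scene (229,260) and side (325,284). The purple ones at scene (230,198) and (302,175) and the pink one at (148,222) are look-alikes off the plate. I'll confirm with a crop.

Run:
```python
import cv2,numpy as np
a=cv2.imread('pics/a_scene.png')[225:295,190:270]; b=cv2.imread('pics/a_side.png')[250:315,285:365]
f=lambda i:cv2.resize(i,(400,350),interpolation=cv2.INTER_CUBIC)
cv2.imwrite('pics/a_crop.png',np.hstack([f(a),f(b)]))
```

```text
(no output)
```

View pics/a_crop.png

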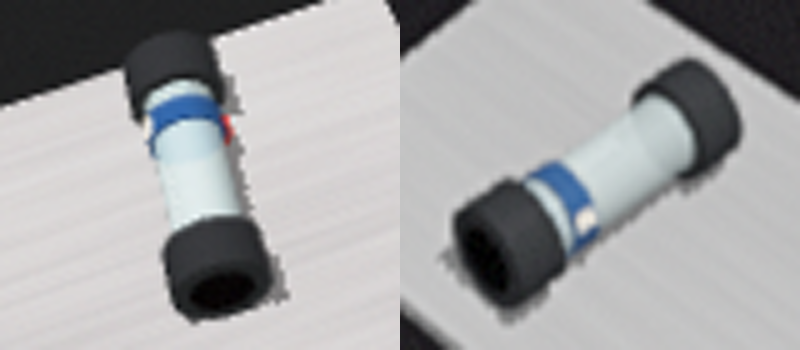

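The clear tube with the blue collar is confirmed. The white spot is on the −y side, about level, and the red block is on the +y side. The moves have no tilt axis, so I'll check what the interface documents.

```bash
cat > h.py <<'E'
import numpy as np, cv2
from scipy.spatial.transform import Rotation as Ro
from rig import r, vision
def pose():
    o=r.get_obs(); return np.array(o['ee_pos']), Ro.from_rotvec(o['tcp_rot']).as_matrix()
def st():
    o=r.get_obs(); p,R=pose()
    print('t',round(o['t'],2),'p',p.round(4),'q',np.round(o['q'],3)); print('x',R[:,0].round(3),'y',R[:,1].round(3),'z',R[:,2].round(3),'op',round(o['opening'],4),'F',np.round(o['force'],2))
def totool(dw):
    p,R=pose(); return (R.T@np.array(dw)*100).round(2)
def cam(n):
    c=vision.camera_info(n); K=np.array([[c['fx'],0,c['cx']],[0,c['fy'],c['cy']],[0,0,1]])
    if n=='wrist':
        p,R=pose(); T=np.eye(4);T[:3,:3]=R;T[:3,3]=p
        W=np.linalg.inv(T@c['hand_eye']); return K,W[:3,:3],W[:3,3]
    return K,np.array(c['R']),np.array(c['t'])
def proj(c,X):
    K,R,t=c; x=(R@np.atleast_2d(X).T).T+t; u=(K@x.T).T; return u[:,:2]/u[:,2:]
def snap(n,f=None,crop=None,s=1):
    c=cam(n); im=vision.get_image(n)[:,:,::-1].copy()
    if f:
        j=im if crop is None else im[crop[1]:crop[3],crop[0]:crop[2]]
        cv2.imwrite('pics/'+f,cv2.resize(j,None,fx=s,fy=s,interpolation=cv2.INTER_CUBIC))
    return c,im
E
python3 -c "
from h import *
st()"
```

```text
t 1.05 p [0.1425 0.5828 0.2376] q [ 1.246  0.13   1.488 -0.     1.523 -0.085]
x [-0.971  0.237 -0.   ] y [ 0.237  0.971 -0.   ] z [ 0. -0. -1.] op 0.0931 F [0.26 0.23 0.04]
```

>>> {"api": "apply_moves", "payload": {
  "deltas": [
    [[-1, -3.3, -4.5, -0.6, 0], [-1, -3.3, -4.5, -0.6, 0], [-1, -3.3, -4.5, -0.6, 0], [-1, -3.3, -4.5, -0.6, 0], [-1, -3.3, -4.5, -0.6, 0], [-1, -3.3, -4.5, -0.6, 0], [-1, -3.3, -4.5, -0.6, 0], [-1, -3.3, -4.5, -0.6, 0]]
  ]
}}

```text
t: 2.05
ee_pos: [0.3138, 0.1689, 0.2861]
tcp_rot: [0.375, 3.118, 0.001]
force: [1.5, -0.5, 0.3]
opening: 0.0931
```

>>> {"api": "apply_moves", "payload": {
  "deltas": [
    [[-1, -3.7, -3.9, 0, 0], [-1, -3.7, -3.9, 0, 0], [-1, -3.7, -3.9, 0, 0], [-1, -3.7, -3.9, 0, 0], [-1, -3.7, -3.9, 0, 0], [-1, -3.7, -3.9, 0, 0], [-1, -3.7, -3.9, 0, -0.12], [-1, 0, 0, 0, -0.12]]
  ]
}}

```text
t: 3.05
ee_pos: [0.5007, -0.1593, 0.2842]
tcp_rot: [0.001, -3.14, -0.0]
force: [-0.4, 0.9, 0.7]
opening: 0.0931
```

Run:
```python
from h import *
st()
c,im=snap('wrist','b_wrist.png')
for k in ['tube','collar','plate']:
    for f in (vision.landmark_of,):
        for d in f('wrist',k)[:2]: print(k,d['conf'],d['point'])
```

```text
t 3.05 p [ 0.5007 -0.1593  0.2842] q [-4.050e-01 -8.500e-02  1.623e+00 -1.000e-03  1.606e+00 -1.977e+00]
x [-1.    -0.001  0.002] y [-0.001  1.     0.   ] z [-0.002  0.    -1.   ] op 0.0931 F [-0.45  0.86  0.67]
tube 0.96 [0.3328, -0.076, 0.0277]
tube 0.85 [0.5638, -0.1624, 0.0397]
collar 0.7 [0.3593, -0.0586, 0.0268]
collar 0.6 [0.5614, -0.1641, 0.041]
plate 0.73 [0.5763, -0.1839, -0.0004]
```

View pics/b_wrist.png

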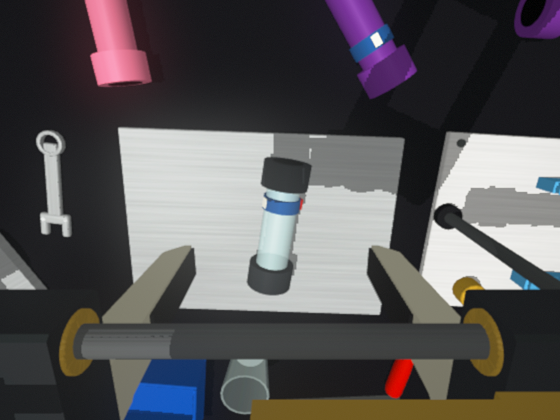

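The wrist view shows the tube on the plate: near coupling (287,173), far coupling (270,273), white spot at the collar's left (265,203), red at its right (302,203). Next I'll fit the pose and roll angle.

```bash
cat > fit.py <<'E'
from h import *
from scipy.optimize import minimize
a=np.linspace(0,2*np.pi,24,endpoint=False)
def ring(x,rad): return np.c_[np.full(24,x),rad*np.cos(a),rad*np.sin(a)]
def frame(v):  # v x,y,z,yaw,pitch
    return np.array(v[:3]), Ro.from_euler('ZY',[v[3],v[4]]).as_matrix()
def sil(c,v,shape=(420,560),S=4):
    p,R=frame(v); m=np.zeros((shape[0]*S,shape[1]*S),np.uint8)
    for x0,x1,rad in ((-.08,-.05,.028),(.05,.08,.028),(-.05,.05,.02),(-.038,-.022,.0225)):
        P=np.r_[ring(x0,rad),ring(x1,rad)]@R.T+p
        h=cv2.convexHull(((proj(c,P)+.5)*S).astype(np.float32)).astype(np.int32); cv2.fillPoly(m,[h],1)
    return cv2.resize(m.astype(np.float32),shape[::-1],interpolation=cv2.INTER_AREA)
def fitpose(views,v0,free=(0,1,3)):
    free=list(free); v0=np.array(v0,float)
    def cost(d):
        v=v0.copy(); v[free]+=d*np.array([.01 if i<3 else .1 for i in free]); s=0
        for c,m in views: 
            S=sil(c,v); s+=1-np.minimum(S,m).sum()/np.maximum(S,m).sum()
        return s/len(views)
    n=len(free); sim=np.vstack([np.zeros(n),np.eye(n)*.8])
    o=minimize(cost,np.zeros(n),method='Nelder-Mead',options=dict(initial_simplex=sim,xatol=.01,fatol=1e-4,maxiter=150))
    v=v0.copy(); v[free]+=o.x*np.array([.01 if i<3 else .1 for i in free]); return v,o.fun
def tubemask(n,c,guess):
    g=proj(c,guess)[0]; best=None
    for d in vision.trace(n,'tube'):
        m=np.array(d['pixels'],bool); ys,xs=np.nonzero(m)
        if len(xs)==0: continue
        e=np.hypot(xs.mean()-g[0],ys.mean()-g[1])
        if best is None or e<best[0]: best=(e,m,d['conf'])
    return best
def blobs(c,im,v):
    """centroids of red / whitish blob near collar"""
    p,R=frame(v); g=proj(c,p+R@[-.03,0,0])[0]; h=proj(c,np.r_[ring(-.04,.027),ring(-.02,.027)]@R.T+p)
    hull=cv2.convexHull(h.astype(np.float32)); M=np.zeros(im.shape[:2],np.uint8); cv2.fillPoly(M,[hull.astype(np.int32)],1)
    hsv=cv2.cvtColor(im,cv2.COLOR_BGR2HSV); 
    red=((hsv[...,0]<10)|(hsv[...,0]>170))&(hsv[...,1]>110)&(hsv[...,2]>60)&(M>0)
    ys,xs=np.nonzero(red); print('red',len(xs), (xs.mean().round(1),ys.mean().round(1)) if len(xs) else None)
    return red
def rollpts(c,v,th):
    """th: angle of tapping from up, positive to tube +y side"""
    p,R=frame(v); d=np.array([0,np.sin(th),np.cos(th)])
    return proj(c,np.array([p+R@(np.array([-.03,0,0])+d*.024),p+R@(np.array([-.03,0,0])-d*.0225)]))
E
python3 - <<'E'
from fit import *
V=[];I={}
for n in ['wrist','scene','side']:
    c,im=snap(n); b=tubemask(n,c,[.56,-.16,.04]); print(n,b[0].round(1),b[2],b[1].sum()); V.append((c,b[1].astype(np.float32))); I[n]=(c,im)
v0=[.562,-.161,.04,-.05,0]
for i,n in enumerate(I): print(n,fitpose([V[i]],v0))
v,f=fitpose(V,v0); print('all',v,f)
out=[]
for n in I:
    c,im=I[n]; blobs(c,im,v)
    g=proj(c,v[:3])[0].astype(int); x0,y0=g-45
    for th in (90,110,130):
        print(n,th,rollpts(c,v,np.radians(th)).round(1).tolist())
    j=cv2.resize(im[y0:y0+90,x0:x0+90],(266,266),interpolation=cv2.INTER_CUBIC); out.append(j); print(n,'crop',x0,y0)
cv2.imwrite('pics/c.png',cv2.resize(np.hstack(out),None,fx=1,fy=1))
st()
E
```

```text
wrist 2.6 0.88 5266
scene 1.7 0.91 996
side 1.6 0.6 1106
wrist (array([ 0.56245834, -0.16350173,  0.04      , -0.15444843,  0.        ]), np.float64(0.03147774934768677))
scene (array([ 0.56116107, -0.1611979 ,  0.04      , -0.16048163,  0.        ]), np.float64(0.053915560245513916))
side (array([ 0.56112383, -0.16438115,  0.04      , -0.14589677,  0.        ]), np.float64(0.055876970291137695))
all [ 0.56240357 -0.16315781  0.04       -0.15494435  0.        ] 0.06678923219442368
red 22 (np.float64(298.1), np.float64(203.4))
wrist 90 [[298.2, 205.2], [260.1, 199.6]]
wrist 110 [[296.7, 203.1], [260.8, 201.6]]
wrist 130 [[293.2, 201.0], [263.8, 203.7]]
wrist crop 229 180
red 7 (np.float64(234.9), np.float64(250.1))
scene 90 [[234.5, 249.2], [218.6, 253.0]]
scene 110 [[234.3, 250.9], [218.7, 251.3]]
scene 130 [[233.2, 252.7], [219.8, 249.6]]
scene crop 183 214
red 0 None
side 90 [[309.5, 282.6], [321.6, 293.2]]
side 110 [[309.7, 285.0], [321.4, 290.9]]
side 130 [[310.7, 287.7], [320.5, 288.2]]
side crop 278 237
t 3.55 p [ 0.5002 -0.1558  0.286 ] q [-0.4   -0.093  1.627 -0.     1.607 -1.971]
x [-1.    -0.    -0.001] y [-0.  1. -0.] z [ 0.001 -0.    -1.   ] op 0.0928 F [ 0.1  -0.84 -0.72]
```

View pics/c.png

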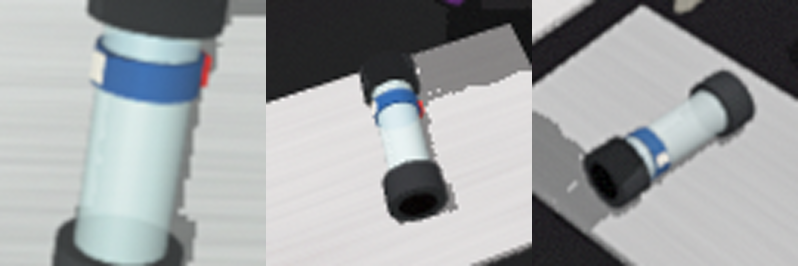

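>>> {"api": "apply_moves", "payload": {
  "deltas": [
    [[-1, -6, 0, 0, 0], [-1, -6, 0, 0, 0], [-1, -6, 0, 0, 0], [-1, -6, 0, 0, 0], [-1, -6, 0, 0, 0], [-1, -6, 0, 0, 0], [-1, -6, 0, 0, 0], [-1, -6, 0, 0, 0]]
  ]
}}

```text
t: 4.55
ee_pos: [0.8761, -0.1504, 0.2721]
tcp_rot: [0.001, 3.093, -0.013]
force: [9.8, -2.6, 25.6]
opening: 0.0929
```

```bash
python3 -c "
from h import *
st()"
```

```text
t 4.55 p [ 0.8761 -0.1504  0.2721] q [-0.229  1.147  0.022  0.003  1.924 -1.798]
x [-0.999  0.    -0.049] y [ 0.001  1.    -0.008] z [ 0.049 -0.008 -0.999] op 0.0929 F [ 9.77 -2.56 25.57]
```

>>> {"api": "apply_moves", "payload": {
  "deltas": [
    [[-1, 0, 0, 0, 0], [-1, 0, 0, 0, 0]]
  ]
}}

```text
t: 4.8
ee_pos: [0.8762, -0.1508, 0.2764]
tcp_rot: [-0.0, 3.088, -0.015]
force: [-1.2, 0.2, 1.6]
opening: 0.0928
```

```bash
python3 -c "
from h import *
st()"
```

```text
t 4.8 p [ 0.8762 -0.1508  0.2764] q [-0.229  1.141  0.022  0.003  1.924 -1.799]
x [-0.999 -0.    -0.053] y [ 0.    1.   -0.01] z [ 0.053 -0.01  -0.999] op 0.0928 F [-1.21  0.21  1.58]
```

>>> {"api": "apply_moves", "payload": {
  "deltas": [
    [[-1, -6, 0, 0, 0], [-1, -6, 0, 0, 0], [-1, -6, 0, 0, 0]]
  ]
}}

```text
t: 5.18
ee_pos: [0.9354, -0.133, 0.2553]
tcp_rot: [0.001, 2.959, -0.044]
force: [-0.2, 0.2, 0.1]
opening: 0.093
```

```bash
python3 -c "
from h import *
st()"
```

```text
t 5.17 p [ 0.9354 -0.133   0.2553] q [-0.198  1.172  0.022  0.007  1.763 -1.766]
x [-0.983 -0.002 -0.182] y [ 0.003  1.    -0.029] z [ 0.182 -0.029 -0.983] op 0.093 F [-0.17  0.23  0.07]
```

>>> {"api": "apply_moves", "payload": {
  "deltas": [
    [[-1, 4, 0, 0, 0], [-1, 4, 0, 0, 0], [-1, 4, 0, 0, 0]]
  ]
}}

```text
t: 5.55
ee_pos: [0.854, -0.1353, 0.2442]
tcp_rot: [0.0, 2.957, -0.045]
force: [1.1, 0.0, 1.1]
opening: 0.0931
```

```bash
python3 -c "
from h import *
st()"
```

```text
t 5.55 p [ 0.854  -0.1353  0.2442] q [-0.221  0.706  0.758  0.011  1.49  -1.792]
x [-0.983 -0.003 -0.184] y [ 0.003  1.    -0.03 ] z [ 0.184 -0.03  -0.983] op 0.0931 F [1.12 0.04 1.11]
```

Driving past reach leans the tool, and the lean persists when I retreat, so I can build it up radially. First I need the rig's yaw.

```bash
cat > rigfit.py <<'E'
from fit import *
def hsil(c,v,S=4):
    x,y,yaw=v; R=Ro.from_euler('Z',yaw).as_matrix(); m=np.zeros((420*S,560*S),np.uint8)
    Q=lambda yy,rad: np.c_[-.015+rad*np.cos(a),np.full(24,yy),.3+rad*np.sin(a)]
    P=np.r_[Q(-.177,.022),Q(.177,.022)]@R.T+[x,y,0]
    cv2.fillPoly(m,[cv2.convexHull(((proj(c,P)+.5)*S).astype(np.float32)).astype(np.int32)],1)
    return cv2.resize(m.astype(np.float32),(560,420),interpolation=cv2.INTER_AREA)
E
python3 - <<'E'
from rigfit import *
V=[]
for n in ['scene','side']:
    c,im=snap(n); d=vision.trace(n,'header')[0]; m=np.array(d['pixels'],np.float32); print(n,d['conf'],m.sum()); V.append((c,m))
def cost(d,V):
    v=np.array([.581,.1935,0])+d*[.01,.01,.1]; s=0
    for c,m in V:
        S=hsil(c,v); s+=1-np.minimum(S,m).sum()/np.maximum(S,m).sum()
    return s/len(V)
for W in (V[:1],V[1:],V):
  for s in (.8,-.8):
    o=minimize(cost,np.zeros(3),args=(W,),method='Nelder-Mead',options=dict(initial_simplex=np.vstack([np.zeros(3),np.eye(3)*s]),xatol=.01,fatol=1e-4))
    print(np.array([.581,.1935,0])+o.x*[.01,.01,.1],o.fun)
# base corners scene
c=V[0][0]
for uv in ((282,215),(368,191),(408,240),(316,272)):
    K,R,t=c; d=R.T@np.linalg.inv(K)@[*uv,1]; C=-R.T@t; print(uv,(C+d*(.012-C[2])/d[2]).round(3))
E
```

```text
scene 0.58 1878.0
side 0.7 1410.0
[ 0.57833524  0.20794996 -0.05243838] 0.2594957947731018
[ 0.5779092   0.20455287 -0.0490169 ] 0.26100432872772217
[ 0.57688566  0.18704353 -0.06517342] 0.24775278568267822
[ 0.57667166  0.18731955 -0.06696365] 0.24591195583343506
[ 0.57784162  0.20241029 -0.04895872] 0.2839283049106598
[ 0.57770082  0.19830697 -0.05291944] 0.28096798062324524
(282, 215) [0.457 0.053 0.012]
(368, 191) [0.485 0.357 0.012]
(408, 240) [0.708 0.355 0.012]
(316, 272) [0.69  0.052 0.012]
```

>>> {"api": "apply_moves", "payload": {
  "deltas": [
    [[-1, -4, 2, -1, 0], [-1, -4, 2, -1, 0], [-1, -5, 2, -1, 0], [-1, -6, 1, 0, 0], [-1, -6, 0, 0, 0], [-1, -6, 0, 0, 0], [-1, -6, 0, 0, 0]]
  ]
}}

```text
t: 6.62
ee_pos: [1.0067, -0.0601, 0.2804]
tcp_rot: [-0.003, 2.767, -0.057]
force: [0.8, 0.0, 0.4]
opening: 0.0931
```

```bash
python3 -c "
from h import *
st()"
```

```text
t 6.62 p [ 1.0067 -0.0601  0.2804] q [-1.110e-01  1.165e+00  2.200e-02  1.000e-03  1.578e+00 -1.684e+00]
x [-0.931 -0.01  -0.365] y [ 0.005  0.999 -0.04 ] z [ 0.366 -0.039 -0.93 ] op 0.0931 F [0.76 0.01 0.36]
```

>>> {"api": "apply_moves", "payload": {
  "deltas": [
    [[-1, -6, 0, 1, 0], [-1, -6, 0, 1, 0], [-1, -6, 0, 1, 0], [-1, -6, 0, 1, 0], [-1, -6, 0, 1, 0]]
  ]
}}

```text
t: 7.25
ee_pos: [1.0822, -0.0492, 0.3004]
tcp_rot: [-0.006, 2.547, -0.067]
force: [0.3, 0.3, -0.7]
opening: 0.0924
```

```bash
python3 -c "
from h import *
st()"
```

```text
t 7.25 p [ 1.0822 -0.0492  0.3004] q [-0.095  1.184  0.022  0.006  1.339 -1.67 ]
x [-0.829 -0.019 -0.559] y [ 0.01   0.999 -0.05 ] z [ 0.559 -0.047 -0.828] op 0.0924 F [ 0.27  0.32 -0.67]
```

>>> {"api": "apply_moves", "payload": {
  "deltas": [
    [[-1, -6, 0, 1.5, 0], [-1, -6, 0, 1.5, 0]]
  ]
}}

```text
t: 7.5
ee_pos: [1.1082, -0.0452, 0.3172]
tcp_rot: [-0.008, 2.459, -0.07]
force: [-0.3, -0.0, -0.0]
opening: 0.0929
```

Run:
```python
from h import *
st()
c,im=snap('wrist','d_wrist.png')
```

```text
t 7.5 p [ 1.1082 -0.0452  0.3172] q [-0.09   1.186  0.022  0.009  1.25  -1.667]
x [-0.777 -0.023 -0.629] y [ 0.012  0.999 -0.052] z [ 0.63  -0.048 -0.775] op 0.0929 F [-0.26 -0.01 -0.02]
```

>>> {"api": "apply_moves", "payload": {
  "deltas": [
    [[-1, 5.1, -1.2, -3.2, 0], [-1, 5.1, -1.2, -3.2, 0], [-1, 5.1, -1.2, -3.2, 0], [-1, 5.1, -1.2, -3.2, 0], [-1, 5.1, -1.2, -3.2, 0], [-1, 5.1, -1.2, -3.2, 0], [-1, 5.1, -1.2, -3.2, 0], [-1, 5.1, -1.2, -3.2, 0]]
  ]
}}

```text
t: 8.55
ee_pos: [0.7329, -0.126, 0.29]
tcp_rot: [-0.012, 2.451, -0.073]
force: [-0.0, -0.8, 1.1]
opening: 0.0934
```

Run:
```python
from h import *
st()
print(totool(np.array([.485,-.159,.162])-pose()[0]))
```

```text
t 8.55 p [ 0.7329 -0.126   0.29  ] q [-0.311 -0.081  1.758  0.208  0.797 -1.985]
x [-0.771 -0.028 -0.636] y [ 0.01   0.998 -0.056] z [ 0.636 -0.049 -0.77 ] op 0.0934 F [-0.   -0.79  1.09]
[27.35 -2.84 -5.75]
```

>>> {"api": "apply_moves", "payload": {
  "deltas": [
    [[-1, 5.4, -0.6, -1.2, 0], [-1, 5.4, -0.6, -1.2, 0], [-1, 5.4, -0.6, -1.2, 0], [-1, 5.4, -0.6, -1.2, 0], [-1, 5.4, -0.6, -1.2, 0], [-1, 0, 0, 0, -0.18], [-1, 0, 0, 0, 0]]
  ]
}}

```text
t: 9.43
ee_pos: [0.4858, -0.1613, 0.1674]
tcp_rot: [-0.231, 2.447, -0.155]
force: [0.9, 0.4, 0.5]
opening: 0.0928
```

Run:
```python
from fit import *
st()
V=[]
v0=[.562,-.163,.04,-.155,0]
for n in ['wrist','scene','side']:
    c,im=snap(n,'e_%s.png'%n); b=tubemask(n,c,v0[:3]); print(n,b[0].round(1),b[2],b[1].sum()); V.append((c,b[1].astype(np.float32)))
    print(n,fitpose([V[-1]],v0))
    if n=='wrist': W=(c,im)
c,im=W
for th in (90,100,110,120,130): print(th,rollpts(c,v0,np.radians(th)).round(1).tolist())
blobs(c,im,v0)
g=proj(c,v0[:3])[0].astype(int);print(g)
cv2.imwrite('pics/e_crop.png',cv2.resize(im[g[1]-75:g[1]+75,g[0]-75:g[0]+75],(600,600),interpolation=cv2.INTER_CUBIC))
st()
```

```text
t 9.43 p [ 0.4858 -0.1613  0.1674] q [-0.679 -0.728  2.461  0.487  0.871 -2.652]
x [-0.762 -0.205 -0.614] y [-0.126  0.977 -0.17 ] z [ 0.635 -0.052 -0.771] op 0.0928 F [0.9  0.36 0.5 ]
wrist 22.3 0.92 9979
wrist (array([ 0.56198733, -0.1636583 ,  0.04      , -0.15566662,  0.        ]), np.float64(0.01564610004425049))
scene 0.4 0.9 959
scene (array([ 0.55824332, -0.16190612,  0.04      , -0.14274228,  0.        ]), np.float64(0.06389439105987549))
side 1.7 0.96 1046
side (array([ 0.56093185, -0.1655228 ,  0.04      , -0.15631038,  0.        ]), np.float64(0.11415332555770874))
90 [[330.5, 164.2], [276.8, 146.2]]
100 [[330.6, 160.3], [276.3, 149.9]]
110 [[329.8, 156.4], [276.7, 153.7]]
120 [[328.3, 152.4], [277.9, 157.7]]
130 [[326.0, 148.6], [279.9, 161.6]]
red 0 None
[291 176]
t 9.72 p [ 0.4841 -0.1586  0.162 ] q [-0.676 -0.725  2.466  0.487  0.871 -2.653]
x [-0.766 -0.205 -0.609] y [-0.131  0.978 -0.165] z [ 0.63  -0.047 -0.775] op 0.093 F [ 0.78  0.07 -0.93]
```

View pics/e_wrist.png

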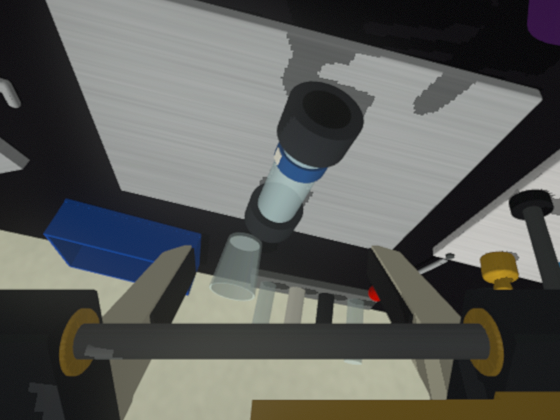

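View pics/e_crop.png

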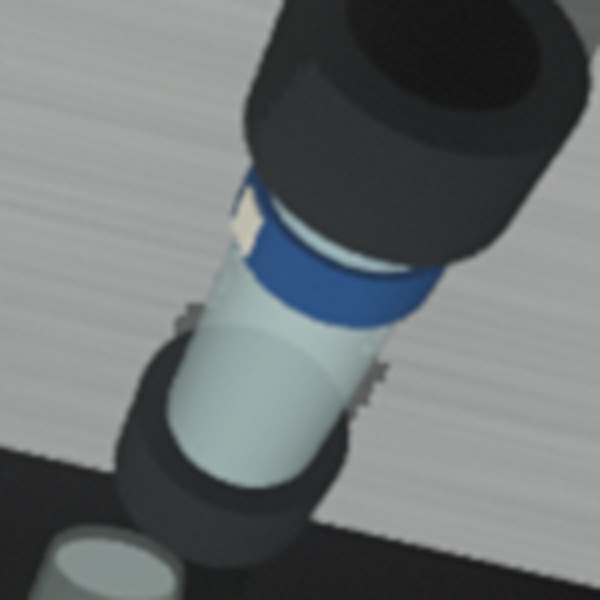

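The wrist view shows the white spot at about (278,156), which puts the tapping about 115° from up, on the +y side. My turn went the wrong way, so I'll reverse it and approach.

>>> {"api": "apply_moves", "payload": {
  "deltas": [
    [[-1, 0, 0, 0, 0.18], [-1, 0, 0, 0, 0.18], [-1, 0, 0, 0, 0]]
  ]
}}

```text
t: 10.1
ee_pos: [0.4835, -0.1583, 0.1608]
tcp_rot: [0.208, 2.451, 0.01]
force: [-0.1, -0.7, -0.3]
opening: 0.0931
```

```bash
cat > tgt.py <<'E'
from h import *
def target(xy,yaw,z=.04,xc=.022,ahead=.007):
    p,R=pose(); return np.array([xy[0]+xc*np.cos(yaw),xy[1]+xc*np.sin(yaw),z])-ahead*R[:,2]
def jawyaw(): # tube yaw for which jaw is perpendicular
    y=pose()[1][:,1]; return np.arctan2(-y[0],y[1])
E
python3 - <<'E'
from tgt import *
st(); T=target((.562,-.1635),-.155); print(T,jawyaw()); print(totool(T-pose()[0]))
E
```

```text
t 10.1 p [ 0.4835 -0.1583  0.1608] q [-0.677 -0.725  2.468  0.487  0.871 -2.294]
x [-0.764  0.152 -0.628] y [0.147 0.987 0.06 ] z [ 0.629 -0.046 -0.776] op 0.0931 F [-0.08 -0.73 -0.25]
[ 0.57933529 -0.16657193  0.04543381] -0.14801382915867517
[-0.2  -0.1  15.02]
```

>>> {"api": "apply_moves", "payload": {
  "deltas": [
    [[-1, 0, 0, 4, 0], [-1, 0, 0, 4, 0], [-1, 0, 0, 3, 0], [-1, 0, 0, 2, 0], [-1, -0.2, -0.1, 2, 0], [-1, 0, 0, 0, 0]]
  ]
}}

```text
t: 10.85
ee_pos: [0.5787, -0.1662, 0.0439]
tcp_rot: [0.206, 2.453, 0.01]
force: [-0.2, 1.1, 0.6]
opening: 0.0929
```

Run:
```python
from tgt import *
st(); T=target((.562,-.1635),-.155); print(T,jawyaw()); print(totool(T-pose()[0]))
snap('wrist','f_wrist.png')
c,im=snap('scene','f_scene.png',(150,180,350,330),4)
```

```text
t 10.85 p [ 0.5787 -0.1662  0.0439] q [-0.534 -0.114  2.282  0.709  0.445 -2.504]
x [-0.765  0.151 -0.626] y [0.145 0.988 0.06 ] z [ 0.627 -0.045 -0.778] op 0.0929 F [-0.15  1.09  0.57]
[ 0.57934729 -0.16657963  0.04544396] -0.1461406565323229
[-0.15 -0.02 -0.08]
```

View pics/f_wrist.png

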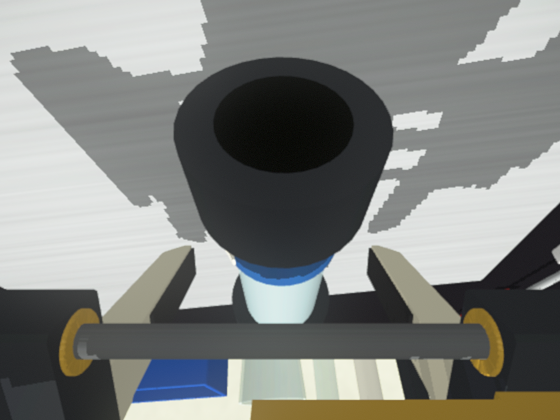

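View pics/f_scene.png

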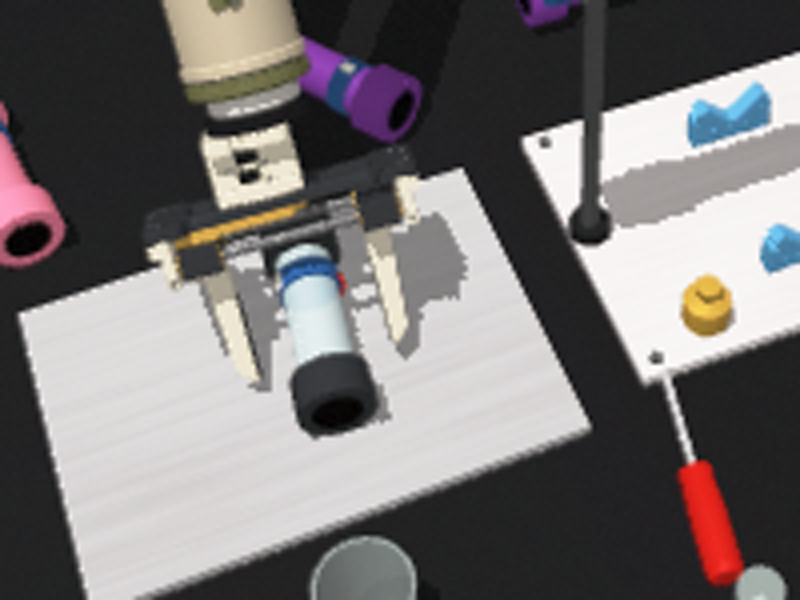

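The fingers straddle the tube evenly. I'll narrow them to about 50 mm before pushing.

>>> {"api": "apply_moves", "payload": {
  "deltas": [
    [[-0.1, -0.15, 0, -0.1, 0], [-0.1, 0, 0, 0, 0], [-0.1, 0, 0, 0, 0]]
  ]
}}

```text
t: 11.32
ee_pos: [0.5797, -0.1673, 0.048]
tcp_rot: [0.21, 2.449, 0.009]
force: [-0.8, 0.8, -0.7]
opening: 0.0674
```

>>> {"api": "apply_moves", "payload": {
  "deltas": [
    [[-0.1, 0, 0, 0, 0], [-0.1, 0, 0, 0, 0], [-0.1, 0, 0, 0, 0]]
  ]
}}

```text
t: 11.7
ee_pos: [0.5794, -0.1671, 0.0472]
tcp_rot: [0.21, 2.45, 0.01]
force: [0.7, 0.0, -0.1]
opening: 0.051
```

Run:
```python
from fit import *
from tgt import *
st(); T=target((.562,-.1635),-.155); print(totool(T-pose()[0]))
snap('wrist','g_wrist.png')
```

```text
t 11.7 p [ 0.5794 -0.1671  0.0472] q [-0.535 -0.121  2.281  0.703  0.448 -2.494]
x [-0.763  0.154 -0.628] y [0.149 0.987 0.061] z [ 0.629 -0.047 -0.776] op 0.051 F [ 0.65  0.04 -0.05]
[0.13 0.04 0.13]
```

View pics/g_wrist.png

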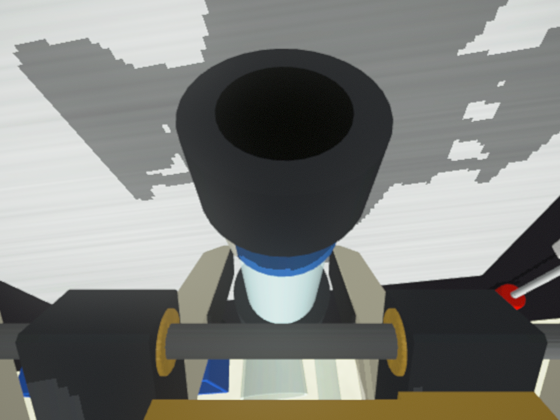

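>>> {"api": "apply_moves", "payload": {
  "deltas": [
    [[0.01, 0, 0, 0, 0], [0.01, -0.02, -0.5, 0, 0], [0.01, -0.02, -0.8, -0.04, 0], [0.01, -0.02, -0.8, -0.04, 0], [0.01, -0.02, -0.8, -0.04, 0], [0.01, -0.02, -0.8, -0.04, 0], [0.01, -0.02, -0.5, -0.03, 0], [0.01, 0, 0, 0, 0]]
  ]
}}

```text
t: 12.75
ee_pos: [0.5729, -0.2092, 0.047]
tcp_rot: [0.211, 2.45, 0.009]
force: [0.2, -0.3, 0.6]
opening: 0.046
```

Run:
```python
from fit import *
from tgt import *
st()
snap('wrist','i_wrist.png')
snap('scene','i_scene.png',(150,180,350,330),4)
```

```text
t 12.75 p [ 0.5729 -0.2092  0.047 ] q [-0.635 -0.082  2.247  0.772  0.5   -2.633]
x [-0.763  0.154 -0.628] y [0.15  0.987 0.061] z [ 0.629 -0.048 -0.776] op 0.046 F [ 0.15 -0.31  0.63]
```

View pics/i_wrist.png

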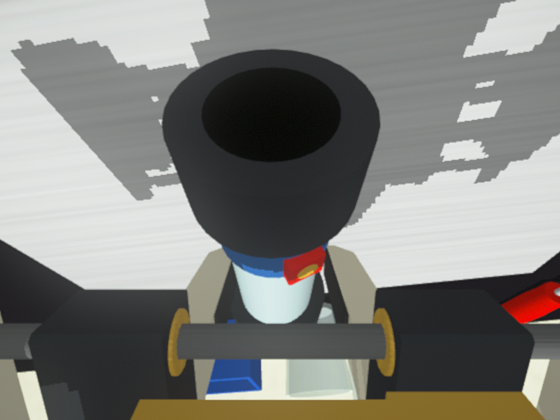

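View pics/i_scene.png

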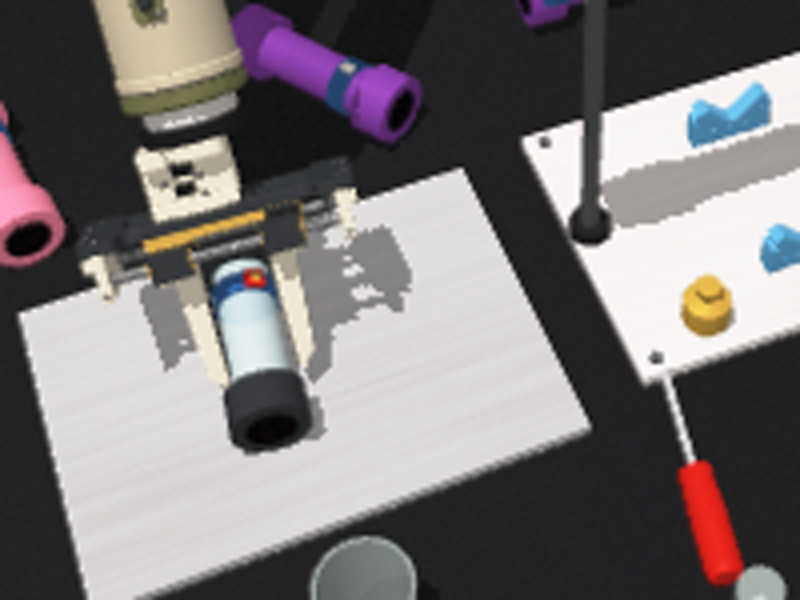

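```bash
cat > roll.py <<'E'
from fit import *
def rollfit(obs,v):
    """obs list of (cam,uv) of top-face centre at radius 26"""
    for c,uv in obs:
        best=[]
        for th in np.radians(np.arange(-60,61,1)):
            p,R=frame(v); d=np.array([0,np.sin(th),np.cos(th)]); u=proj(c,p+R@(np.array([-.03,0,0])+d*.026))[0]
            best.append((np.hypot(*(u-uv)),np.degrees(th),u))
        b=min(best,key=lambda t:t[0]); print('roll',b[1].round(0),'err px',b[0].round(1),b[2].round(1))
E
python3 - <<'E'
from roll import *
V={};v0=[.555,-.209,.04,-.155,0]
for n in ['wrist','scene','side']:
    c,im=snap(n); b=tubemask(n,c,v0[:3]); print(n,b[0].round(1),b[2],b[1].sum())
    V[n]=(c,b[1].astype(np.float32)); print(fitpose([V[n]],v0))
    h=cv2.cvtColor(im,cv2.COLOR_BGR2HSV); red=((h[...,0]<8)|(h[...,0]>172))&(h[...,1]>120)&(h[...,2]>80)
    g=proj(c,v0[:3])[0]; ys,xs=np.nonzero(red); k=np.hypot(xs-g[0],ys-g[1])<(120 if n=='wrist' else 25); print(n,'red',k.sum(),xs[k].mean(),ys[k].mean())
    if k.sum(): rollfit([(c,np.array([xs[k].mean(),ys[k].mean()]))],[.556,-.208,.04,-.155,0])
E
```

```text
wrist 82.0 0.64 41574
(array([ 0.55464654, -0.20795813,  0.04      , -0.15164944,  0.        ]), np.float64(0.05933493375778198))
wrist red 814 304.2899262899263 263.62285012285014
roll 25.0 err px 11.8 [309.8 274.1]
scene 2.9 0.67 945
(array([ 0.55352529, -0.20650163,  0.04      , -0.14273177,  0.        ]), np.float64(0.12168866395950317))
scene red 16 213.375 249.5
roll 25.0 err px 0.1 [213.4 249.4]
side 6.3 0.82 616
(array([ 0.55269329, -0.2104746 ,  0.04      , -0.14787172,  0.        ]), np.float64(0.5020546913146973))
side red 0 nan nan<stdin>:7: RuntimeWarning: Mean of empty slice.
  ret = ret.dtype.type(ret / rcount)
```

>>> {"api": "apply_moves", "payload": {
  "deltas": [
    [[0.01, 0, 0, 0, 0.06], [0.01, 0, -0.4, -0.02, 0], [0.01, 0, -0.4, -0.02, 0], [0.01, 0, -0.4, -0.02, 0], [0.01, 0, -0.1, 0, 0], [0.01, 0, 0, 0, 0], [0.01, 0, 0, 0, 0]]
  ]
}}

```text
t: 14.02
ee_pos: [0.5701, -0.2212, 0.0461]
tcp_rot: [0.284, 2.443, 0.036]
force: [0.8, -0.8, -1.0]
opening: 0.0458
```

```bash
cat > meas.py <<'E'
from roll import *
from tgt import jawyaw
import sys
def meas(v0,cams=('wrist','scene'),tag=None,free=(0,1,3)):
    st(); print('jawyaw',jawyaw())
    for n in cams:
        c,im=snap(n)
        if tag: cv2.imwrite(f'pics/{tag}_{n}.png',im)
        b=tubemask(n,c,v0[:3])
        if b is None: print(n,'no mask'); continue
        v,f=fitpose([(c,b[1].astype(np.float32))],v0,free); print(n,b[2],v.round(4),round(f,3))
        h=cv2.cvtColor(im,cv2.COLOR_BGR2HSV); red=((h[...,0]<8)|(h[...,0]>172))&(h[...,1]>120)&(h[...,2]>80)
        # yellow/orange top spot
        g=proj(c,np.array(v[:3])+frame(v)[1]@[-.03,0,.026])[0]; ys,xs=np.nonzero(red); k=np.hypot(xs-g[0],ys-g[1])<(60 if n=='wrist' else 20)
        if k.sum(): uv=np.array([xs[k].mean(),ys[k].mean()]); print('red',k.sum(),uv.round(1)); rollfit([(c,uv)],v)
E
python3 - <<'E'
from meas import *
meas([.553,-.222,.04,-.152,0],tag='j')
E
```

```text
t 14.03 p [ 0.5701 -0.2212  0.0461] q [-0.663 -0.07   2.237  0.79   0.516 -2.613]
x [-0.753  0.213 -0.623] y [0.194 0.976 0.098] z [ 0.629 -0.047 -0.776] op 0.0458 F [ 0.76 -0.79 -0.98]
jawyaw -0.19649361790901249
wrist 0.93 [ 0.553  -0.2204  0.04   -0.1516  0.    ] 0.066
red 805 [272.  273.6]
roll -1.0 err px 11.3 [273.3 284.8]
scene 0.92 [ 0.5524 -0.2193  0.04   -0.1435  0.    ] 0.178
red 13 [205.2 250.9]
roll 0.0 err px 0.7 [205.1 250.2]
```

View pics/j_wrist.png

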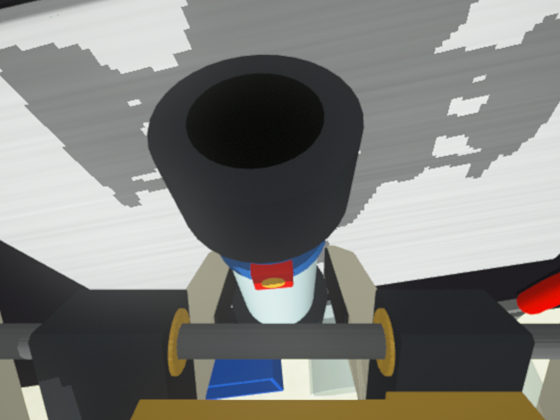

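The tapping is up, within a couple of degrees, with the tube loose on the plate. I'll hold briefly and then close.

>>> {"api": "apply_moves", "payload": {
  "deltas": [
    [[0.01, 0, 0, 0, 0], [0.01, 0, 0, 0, 0], [0.12, 0, 0, 0, 0], [0.15, 0, 0, 0, 0], [0.5, 0, 0, 0, 0], [1, 0, 0, 0, 0], [1, 0, 0, 0, 0]]
  ]
}}

```text
t: 15.1
ee_pos: [0.5701, -0.2213, 0.0461]
tcp_rot: [0.284, 2.443, 0.036]
force: [0.2, -0.4, 0.1]
opening: 0.04
```

Run:
```python
from meas import *
meas([.553,-.222,.04,-.17,0],tag='k')
```

```text
t 15.1 p [ 0.5701 -0.2213  0.0461] q [-0.664 -0.07   2.237  0.79   0.516 -2.613]
x [-0.753  0.213 -0.623] y [0.194 0.976 0.098] z [ 0.629 -0.047 -0.776] op 0.04 F [ 0.2  -0.43  0.08]
jawyaw -0.19653394150051243
wrist 0.85 [ 0.5531 -0.2183  0.04   -0.1623  0.    ] 0.069
red 800 [286.8 271.6]
roll 5.0 err px 11.2 [288.7 282.6]
scene 0.57 [ 0.5532 -0.2178  0.04   -0.1275  0.    ] 0.189
red 12 [207.  250.7]
roll 9.0 err px 0.6 [206.9 250. ]
```

View pics/k_wrist.png

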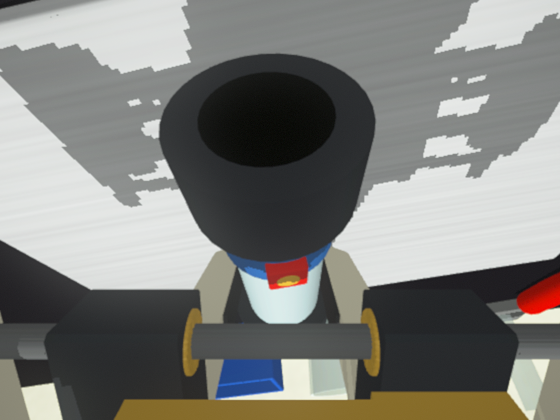

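>>> {"api": "apply_moves", "payload": {
  "deltas": [
    [[0.086, 0, 0, 0, 0], [0.086, 0, 0, 0, 0], [0.086, 0, -0.2, -0.01, 0], [0.086, 0, -0.2, -0.01, 0], [0.086, 0, -0.2, -0.01, 0], [0.086, 0, 0, 0, 0], [0.086, 0, 0, 0, 0]]
  ]
}}

```text
t: 16.18
ee_pos: [0.5686, -0.2272, 0.0457]
tcp_rot: [0.284, 2.443, 0.036]
force: [0.4, 0.5, 0.4]
opening: 0.0423
```

>>> {"api": "apply_moves", "payload": {
  "deltas": [
    [[0.12, 0, 0, 0, 0], [0.15, 0, 0, 0, 0], [0.5, 0, 0, 0, 0], [1, 0, 0, 0, 0], [1, 0, 0, 0, 0]]
  ]
}}

```text
t: 16.8
ee_pos: [0.5687, -0.2271, 0.0458]
tcp_rot: [0.284, 2.443, 0.036]
force: [0.2, -0.2, -0.8]
opening: 0.0396
```

Run:
```python
from meas import *
meas([.553,-.222,.04,-.17,0],tag='l')
```

```text
t 16.8 p [ 0.5687 -0.2271  0.0458] q [-0.677 -0.063  2.232  0.798  0.523 -2.631]
x [-0.753  0.213 -0.623] y [0.194 0.976 0.098] z [ 0.629 -0.047 -0.776] op 0.0396 F [ 0.24 -0.19 -0.83]
jawyaw -0.1965328361851221
wrist 0.71 [ 0.5523 -0.2241  0.04   -0.1661  0.    ] 0.072
red 796 [272.3 274. ]
roll -8.0 err px 11.5 [272.1 285.5]
scene 0.79 [ 0.5498 -0.2233  0.04   -0.1465  0.    ] 0.219
red 13 [203.1 251.5]
roll -5.0 err px 1.3 [202.6 250.3]
```

View pics/l_wrist.png

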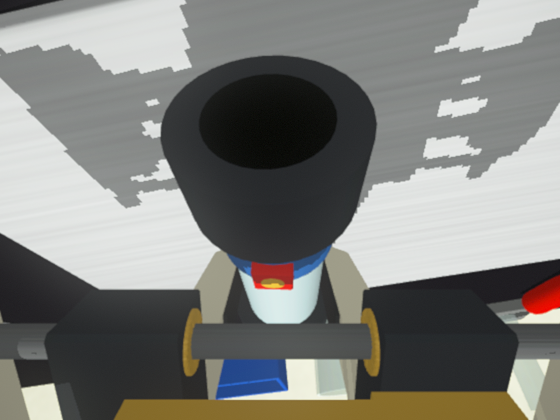

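The grip holds with the roll at about −6°, which allows for the turn to the rig. Before carrying, I'll fit the arm kinematics from the logged samples to check the route under the header, since q3 nearly folded earlier.

```bash
cat > kin.py <<'E'
import numpy as np
from scipy.optimize import least_squares
from scipy.spatial.transform import Rotation as Ro
S=[([1.246,.130,1.488,0,1.523,-.085],[.1425,.5828,.2376],[0,0,-1],[-.971,.237,0]),
([-.405,-.085,1.623,-.001,1.606,-1.977],[.5007,-.1593,.2842],[-.002,0,-1],[-1,-.001,.002]),
([-.229,1.141,.022,.003,1.924,-1.799],[.8762,-.1508,.2764],[.053,-.01,-.999],[-.999,0,-.053]),
([-.221,.706,.758,.011,1.49,-1.792],[.854,-.1353,.2442],[.184,-.03,-.983],[-.983,-.003,-.184]),
([-.111,1.165,.022,.001,1.578,-1.684],[1.0067,-.0601,.2804],[.366,-.039,-.93],[-.931,-.01,-.365]),
([-.09,1.186,.022,.009,1.25,-1.667],[1.1082,-.0452,.3172],[.63,-.048,-.775],[-.777,-.023,-.629]),
([-.677,-.725,2.468,.487,.871,-2.294],[.4835,-.1583,.1608],[.629,-.046,-.776],[-.764,.152,-.628]),
([-.535,-.121,2.281,.703,.448,-2.494],[.5794,-.1671,.0472],[.627,-.045,-.778],[-.765,.151,-.626]),
([-.664,-.07,2.237,.79,.516,-2.613],[.5701,-.2213,.0461],[.629,-.047,-.776],[-.753,.213,-.623])]
E_=lambda ax,a:Ro.from_euler(ax,a).as_matrix()
def fk(q,P):
    a1,e,d1,a2,L2,a3,L4,L6,c,c2,ex=P
    A=E_('z',q[0]); p=A@[a1,e,d1]; A=A@E_('y',q[1]); p=p+A@[a2,0,L2]; A=A@E_('y',q[2]); p=p+A@[a3,ex,L4]
    A=A@E_('z',q[3])@E_('y',q[4]+c2); p=p+A@[0,0,L6]; A=A@E_('z',q[5]+c); return p,A
def res(P):
    o=[]
    for q,p,z,x in S:
        f,A=fk(q,P); o+=list(f-p)+list(.2*(A[:,2]-z))+list(.2*(A[:,0]-x))
    return np.array(o)
best=None
for c in (0,1.57,3.14,-1.57):
    s=least_squares(res,[0,.05,.35,0,.4,0,.4,.3,c,0,0])
    if best is None or s.cost<best.cost: best=s
P=best.x
lo=np.array([-2.96,-.89,.02,-1.34,0,-2.66]);hi=np.array([2.96,2.26,2.5,4.48,2.73,2.66])
def ik(p,R,q0,lim=True):
    f=lambda q:(lambda g:np.r_[g[0]-p,.2*(g[1]-R).ravel()])(fk(q,P))
    b=(lo+.01,hi-.01) if lim else (lo*2,hi*2)
    return least_squares(f,np.clip(q0,b[0]+1e-3,b[1]-1e-3),bounds=b)
if __name__=='__main__': print(P.round(4),best.cost,np.abs(res(P)).max())
E
python3 kin.py
```

```text
[-1.40000e-03  2.44052e+01  3.19300e-01  7.00000e-04  3.69000e-01
  6.25000e-02  5.54300e-01  3.58800e-01  1.57050e+00  5.00000e-04
 -2.43541e+01] 1.1108921382371033e-06 0.00045302594273894937
```

Run:
```python
from kin import *
from h import pose,r
p0,R0=pose(); q0=np.array(r.get_obs()['q'])
print(fk(q0,P)[0]-p0)
for d in (0,-.16):
  R=R0@E_('z',d)
  for z in (.07,.12,.16,.2):
    for y in (-.2,-.1,-.03,.06,.12,.2):
      row=[]
      for x in (.44,.48,.52,.56,.6):
        s=ik(np.array([x,y,z]),R,q0,False); q=s.x
        if s.cost>1e-6: row.append('  X '); continue
        bad=''.join(str(i+1) for i in range(6) if q[i]<lo[i]+.01 or q[i]>hi[i]-.01)
        row.append(f'{q[2]:.2f}/{q[5]:.2f}{"!"+bad if bad else ""}')
      print(d,z,y,row)
```

```text
[-0.00016493  0.00040227 -0.00042452]
0 0.07 -0.2 ['2.57/-2.64!3', '2.48/-2.59', '2.38/-2.54', '2.29/-2.49', '2.19/-2.43']
0 0.07 -0.1 ['2.75/-2.17!23', '2.62/-2.16!3', '2.50/-2.13!3', '2.39/-2.09', '2.28/-2.04']
0 0.07 -0.03 ['2.82/-1.74!23', '2.66/-1.73!3', '2.53/-1.71!3', '2.42/-1.68', '2.30/-1.65']
0 0.07 0.06 ['2.76/-1.12!23', '2.62/-1.09!3', '2.50/-1.08!3', '2.39/-1.07', '2.28/-1.07']
0 0.07 0.12 ['2.66/-0.69!3', '2.55/-0.69!3', '2.44/-0.70', '2.34/-0.72', '2.24/-0.74']
0 0.07 0.2 ['2.50/-0.26!3', '2.42/-0.30', '2.33/-0.34', '2.24/-0.38', '2.15/-0.43']
0 0.12 -0.2 ['2.54/-2.51!3', '2.45/-2.46', '2.36/-2.41', '2.27/-2.35', '2.17/-2.30']
0 0.12 -0.1 ['2.71/-2.08!23', '2.59/-2.05!3', '2.47/-2.02', '2.37/-1.98', '2.26/-1.94']
0 0.12 -0.03 ['2.76/-1.70!23', '2.62/-1.68!23', '2.51/-1.66!3', '2.39/-1.63', '2.29/-1.60']
0 0.12 0.06 ['2.71/-1.16!23', '2.59/-1.15!3', '2.48/-1.14', '2.37/-1.14', '2.26/-1.14']
0 0.12 0.12 ['2.63/-0.79!23', '2.52/-0.80!3', '2.42/-0.82', '2.32/-0.83', '2.22/-0.85']
0 0.12 0.2 ['2.48/-0.40', '2.39/-0.44', '2.31/-0.48', '2.22/-0.52', '2.13/-0.56']
0 0.16 -0.2 
[... 2501 characters left out ...]
0.12 ['2.58/-1.00!23', '2.48/-1.02', '2.39/-1.04', '2.29/-1.06', '2.19/-1.07']
-0.16 0.16 0.2 ['2.44/-0.63', '2.36/-0.68', '2.28/-0.72', '2.19/-0.75', '2.11/-0.79']
-0.16 0.2 -0.2 ['2.45/-2.54', '2.37/-2.48', '2.29/-2.42', '2.20/-2.37', '2.11/-2.32']
-0.16 0.2 -0.1 ['2.58/-2.16!23', '2.49/-2.12!2', '2.39/-2.08', '2.29/-2.04', '2.20/-2.00']
-0.16 0.2 -0.03 ['2.62/-1.83!23', '2.52/-1.80!23', '2.42/-1.77', '2.32/-1.75', '2.22/-1.73']
-0.16 0.2 0.06 ['2.59/-1.35!23', '2.49/-1.35!23', '2.40/-1.35', '2.30/-1.35', '2.20/-1.35']
-0.16 0.2 0.12 ['2.52/-1.04!23', '2.43/-1.06', '2.34/-1.08', '2.25/-1.10', '2.16/-1.12']
-0.16 0.2 0.2 ['2.39/-0.69', '2.32/-0.74', '2.24/-0.78', '2.16/-0.82', '2.07/-0.85']
```

The low lateral path past the right post would over-fold joint 3, so I'll check carrying over the header and descending on the robot side.

Run:
```python
from kin import *
from h import pose,r
p0,R0=pose(); q0=np.array(r.get_obs()['q'])
def path(W):
    q=q0
    for x,y,z,d in W:
        s=ik(np.array([x,y,z]),R0@E_('z',d),q,False); q=s.x
        bad=''.join(str(i+1) for i in range(6) if q[i]<lo[i]+.02 or q[i]>hi[i]-.02)
        print(x,y,z,d,q.round(2),'%.1e'%s.cost,bad)
path([(.57,-.22,.1,0),(.57,-.22,.2,0),(.57,-.22,.3,0),(.57,-.22,.4,0),(.55,-.1,.42,0),(.54,0,.42,-.1),(.53,.1,.42,-.16),(.5,.15,.42,-.16),(.48,.2,.42,-.16),(.46,.22,.4,-.16),(.45,.2,.35,-.16),(.44,.2,.3,-.16),(.44,.2,.25,-.16),(.44,.2,.2,-.16),(.44,.2,.15,-.16),(.44,.2,.12,-.16),(.5,.2,.11,-.16),(.6,.19,.11,-.16),(.6,.19,.075,-.16)])
```

```text
0.57 -0.22 0.1 0 [-0.66 -0.19  2.23  0.65  0.62 -2.44] 3.9e-25 
0.57 -0.22 0.2 0 [-0.66 -0.36  2.16  0.5   0.81 -2.25] 5.9e-25 
0.57 -0.22 0.3 0 [-0.66 -0.43  2.03  0.43  1.   -2.13] 2.0e-21 
0.57 -0.22 0.4 0 [-0.66 -0.45  1.86  0.39  1.16 -2.05] 1.5e-19 
0.55 -0.1 0.42 0 [-0.4  -0.64  1.95  0.22  1.18 -1.76] 3.1e-19 
0.54 0 0.42 -0.1 [-0.11 -0.7   1.99  0.02  1.17 -1.55] 1.1e-19 
0.53 0.1 0.42 -0.16 [ 0.21 -0.67  1.97 -0.19  1.19 -1.28] 3.3e-19 
0.5 0.15 0.42 -0.16 [ 0.39 -0.68  1.97 -0.3   1.23 -1.1 ] 1.9e-26 
0.48 0.2 0.42 -0.16 [ 0.55 -0.64  1.95 -0.4   1.27 -0.94] 1.8e-27 
0.46 0.22 0.4 -0.16 [ 0.64 -0.65  1.99 -0.44  1.28 -0.85] 9.7e-20 
0.45 0.2 0.35 -0.16 [ 0.6  -0.74  2.13 -0.44  1.22 -0.85] 4.4e-25 
0.44 0.2 0.3 -0.16 [ 0.62 -0.77  2.24 -0.46  1.15 -0.8 ] 8.2e-28 
0.44 0.2 0.25 -0.16 [ 0.62 -0.76  2.32 -0.48  1.07 -0.75] 6.1e-17 
0.44 0.2 0.2 -0.16 [ 0.62 -0.72  2.39 -0.51  0.98 -0.69] 8.5e-29 
0.44 0.2 0.15 -0.16 [ 0.62 -0.66  2.45 -0.56  0.87 -0.62] 6.7e-27 
0.44 0.2 0.12 -0.16 [ 0.62 -0.6   2.48 -0.6   0.8  -0.56] 2.4e-30 
0.5 0.2 0.11 -0.16 [ 0.52 -0.39  2.36 -0.6   0.67 -0.59] 2.1e-25 
0.6 0.19 0.11 -0.16 [ 0.38 -0.13  2.15 -0.55  0.56 -0.73] 3.0e-19 
0.6 0.19 0.075 -0.16 [ 0.38 -0.06  2.16 -0.63  0.49 -0.64] 1.3e-28
```

The whole path is feasible. First a small test lift.

>>> {"api": "apply_moves", "payload": {
  "deltas": [
    [[1, -0.3, 0.05, -0.4, 0], [1, -0.6, 0.1, -0.8, 0], [1, 0, 0, 0, 0]]
  ]
}}

```text
t: 17.38
ee_pos: [0.5687, -0.2275, 0.0622]
tcp_rot: [0.283, 2.442, 0.034]
force: [1.1, -0.5, -3.4]
opening: 0.0396
```

Run:
```python
from meas import *
meas([.552,-.224,.055,-.166,0],tag='m',free=(0,1,2,3,4))
```

```text
t 17.38 p [ 0.5687 -0.2275  0.0622] q [-0.678 -0.103  2.232  0.753  0.551 -2.579]
x [-0.752  0.212 -0.624] y [0.194 0.976 0.097] z [ 0.63  -0.048 -0.775] op 0.0396 F [ 1.07 -0.51 -3.41]
jawyaw -0.1964876987382719
wrist 0.86 [ 0.5534 -0.2233  0.051  -0.1472  0.057 ] 0.05
red 811 [272.8 271.4]
roll -9.0 err px 6.5 [272.4 277.9]
scene 0.6 [ 0.5611 -0.2244  0.0539 -0.1273 -0.2939] 0.125
red 15 [202.2 248.1]
roll -3.0 err px 2.8 [203.  250.8]
```

View pics/m_wrist.png

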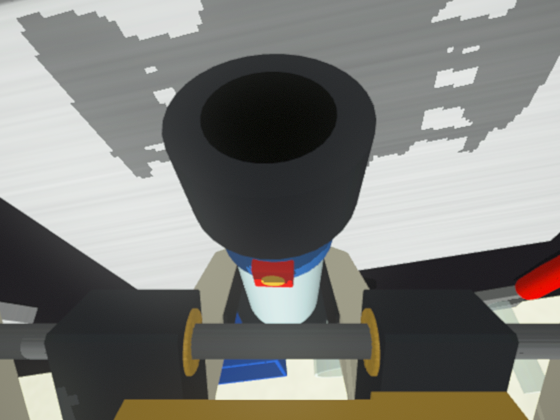

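It's held: −3.4 N, with the tube unchanged in the jaws. Lifting it up.

>>> {"api": "apply_moves", "payload": {
  "deltas": [
    [[1, -1.3, 0.2, -1.6, 0], [1, -2.5, 0.4, -3.1, 0], [1, -2.8, 0.44, -3.5, 0], [1, -2.8, 0.44, -3.5, 0], [1, -2.8, 0.44, -3.5, 0], [1, -2.8, 0.44, -3.5, 0], [1, -2.8, 0.44, -3.5, 0], [1, -2.8, 0.44, -3.5, 0]]
  ]
}}

```text
t: 18.58
ee_pos: [0.5676, -0.2268, 0.3926]
tcp_rot: [0.284, 2.444, 0.037]
force: [1.5, -0.3, -3.4]
opening: 0.0394
```

Run:
```python
from h import *
st()
for w in ([.55,-.1,.43],[.53,.06,.43],[.48,.2,.43]):
    print(totool(np.array(w)-pose()[0]))
```

```text
t 18.57 p [ 0.5676 -0.2268  0.3926] q [-0.678 -0.442  1.868  0.401  1.159 -2.074]
x [-0.753  0.213 -0.622] y [0.194 0.976 0.099] z [ 0.628 -0.046 -0.777] op 0.0394 F [ 1.51 -0.32 -3.42]
[ 1.7  12.41 -4.6 ]
[ 6.61 27.63 -6.6 ]
[ 13.36  40.33 -10.39]
```

>>> {"api": "apply_moves", "payload": {
  "deltas": [
    [[1, 0.7, 2.2, -0.9, 0], [1, 1.4, 4.2, -1.4, 0], [1, 1.7, 5.0, -1.5, 0], [1, 1.7, 5.0, -1.5, 0], [1, 1.7, 5.0, -1.2, 0], [1, 1.7, 5.0, -1.2, 0], [1, 1.7, 5.0, -1.2, 0], [1, 1.7, 5.0, -1.0, 0]]
  ]
}}

```text
t: 19.58
ee_pos: [0.4829, 0.1608, 0.4279]
tcp_rot: [0.284, 2.443, 0.037]
force: [0.7, 0.7, -3.4]
opening: 0.0397
```

Run:
```python
from h import *
st()
for w in ([.46,.205,.41],):
    print(totool(np.array(w)-pose()[0]))
```

```text
t 19.57 p [0.4829 0.1608 0.4279] q [ 0.439 -0.702  1.97  -0.329  1.272 -0.901]
x [-0.753  0.213 -0.623] y [0.194 0.976 0.099] z [ 0.629 -0.046 -0.776] op 0.0397 F [ 0.71  0.75 -3.37]
[ 3.78  3.69 -0.25]
```

>>> {"api": "apply_moves", "payload": {
  "deltas": [
    [[1, 1.9, 1.85, -0.1, 0], [1, 1.9, 1.85, -0.1, 0], [1, 0, 0, 0, -0.08], [1, 0, 0, 0, -0.08], [1, 0, 0, 0, 0]]
  ]
}}

```text
t: 20.2
ee_pos: [0.4608, 0.2035, 0.4086]
tcp_rot: [0.088, 2.459, -0.034]
force: [-0.1, -0.5, -3.4]
opening: 0.0395
```

Run:
```python
from h import *
st()
for w in ([.445,.2,.13],): print(totool(np.array(w)-pose()[0]))
for n in ('wrist','side'): snap(n,'n_%s.png'%n)
```

```text
t 20.2 p [0.4608 0.2035 0.4086] q [ 0.592 -0.68   1.992 -0.417  1.287 -0.902]
x [-0.775  0.055 -0.63 ] y [ 0.072  0.997 -0.002] z [ 0.628 -0.047 -0.777] op 0.0395 F [-0.08 -0.48 -3.35]
[18.75 -0.42 20.67]
```

View pics/n_wrist.png

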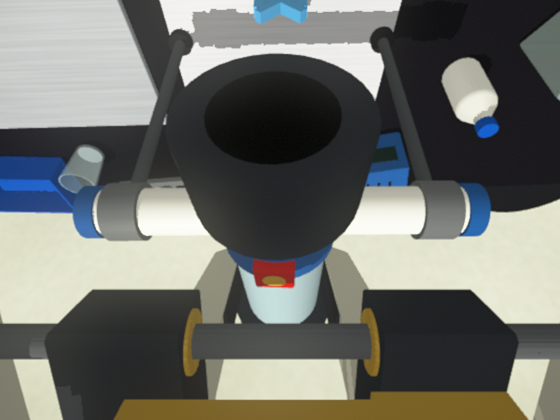

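View pics/n_side.png

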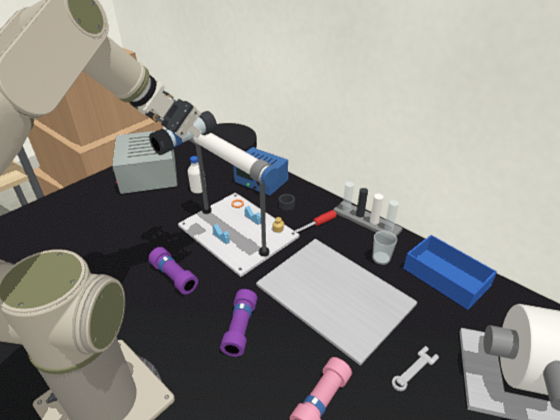

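The wrist view shows the tube held, tapping up at (274,272), with the header beyond it at row ~210. The side view shows it above and on the robot side of the header. I'll measure the rig from this view before descending.

Run:
```python
from h import *
c=cam('wrist'); K,R,t=c; C=-R.T@t
def bp(uv,z):
    d=R.T@np.linalg.inv(K)@[*uv,1]; return (C+d*(z-C[2])/d[2]).round(4)
for uv in ((95,211),(475,209)): print('hdr',bp(uv,.3))
for uv in ((180,42),(383,40)): print('post foot',bp(uv,.02))
print('saddle',bp((280,12),.05))
st()
for n in ('scene','side'):
    for k in ('cradle_seat','header','rig'):
        vision.get_image(n)
        L=vision.landmark_of(n,k); print(n,k,[(d['conf'],d['point']) for d in L[:1]])
```

```text
hdr [0.5532 0.0247 0.3   ]
hdr [0.5752 0.373  0.3   ]
post foot [0.5557 0.0561 0.02  ]
post foot [0.5734 0.3362 0.02  ]
saddle [0.5111 0.1986 0.05  ]
t 20.3 p [0.461  0.2033 0.409 ] q [ 0.592 -0.681  1.992 -0.418  1.287 -0.901]
x [-0.774  0.056 -0.63 ] y [ 0.073  0.997 -0.001] z [ 0.628 -0.047 -0.777] op 0.0396 F [-0.67 -0.46 -4.68]
scene cradle_seat [(0.58, [0.581, 0.1945, 0.0716])]
scene header [(0.9, [0.5644, 0.1918, 0.2993])]
scene rig [(0.66, [0.5796, 0.1914, 0.001])]
side cradle_seat [(0.6, [0.5816, 0.1951, 0.069])]
side header [(0.59, [0.5651, 0.1982, 0.3035])]
side rig [(0.67, [0.5808, 0.1961, -0.0009])]
```

>>> {"api": "apply_moves", "payload": {
  "deltas": [
    [[1, 1.4, -0.3, -1.1, 0], [1, 1.1, 0, 1.4, 0], [1, 2.2, 0, 2.7, 0], [1, 2.2, 0, 2.7, 0], [1, 2.2, 0, 2.7, 0], [1, 2.2, 0, 2.7, 0], [1, 2.2, 0, 2.7, 0], [1, 2.2, 0, 2.7, 0]]
  ]
}}

```text
t: 21.9
ee_pos: [0.4428, 0.2008, 0.1797]
tcp_rot: [0.087, 2.459, -0.034]
force: [0.6, -0.3, -4.1]
opening: 0.0395
```

Run:
```python
from meas import *
meas([.43,.2,.165,-.04,0],cams=('wrist','scene','side'),tag='o',free=(0,1,2,3,4))
print(totool(np.array([.445,.197,.125])-pose()[0]))
```

```text
t 21.9 p [0.4428 0.2008 0.1797] q [ 0.618 -0.687  2.411 -0.526  0.93  -0.668]
x [-0.775  0.054 -0.63 ] y [ 0.072  0.997 -0.002] z [ 0.628 -0.047 -0.777] op 0.0395 F [ 0.6  -0.26 -4.07]
jawyaw -0.07159709443015333
wrist 0.2 [ 7.3940e-01  5.4200e-02 -1.2000e-03  4.7180e-01 -2.6727e+00] 0.902
red 441 [194.8 269.4]
roll -60.0 err px 31.6 [200.1 238.2]
scene 0.56 [ 0.4248  0.2028  0.1687 -0.0844 -0.0488] 0.547
red 10 [317.4 146.2]
roll -6.0 err px 0.1 [317.3 146.2]
side 0.58 [ 0.4316  0.208   0.1659 -0.0493 -0.0147] 0.465
[ 3.65 -0.44  4.67]
```

View pics/o_side.png

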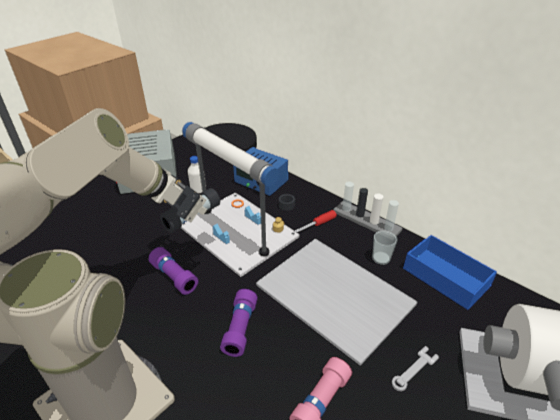

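View pics/o_scene.png

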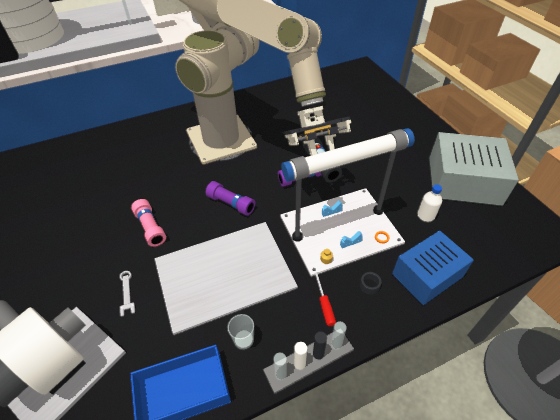

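>>> {"api": "apply_moves", "payload": {
  "deltas": [
    [[1, -0.2, 0, 2.8, 0], [1, -0.2, 0.1, 2.8, 0], [1, -0.2, 0, 2.8, 0], [1, 0, 0, 0, 0], [1, 0, 0, 0, 0]]
  ]
}}

```text
t: 22.82
ee_pos: [0.5015, 0.1982, 0.1227]
tcp_rot: [0.088, 2.456, -0.033]
force: [-0.1, 0.1, -4.2]
opening: 0.0394
```

Run:
```python
from h import *
st(); print(totool(np.array([.5963,.1942,.115])-pose()[0]))
snap('wrist','p_wrist.png')
```

```text
t 22.82 p [0.5015 0.1982 0.1227] q [ 0.515 -0.416  2.352 -0.58   0.695 -0.629]
x [-0.773  0.055 -0.632] y [ 0.072  0.997 -0.001] z [ 0.63  -0.046 -0.775] op 0.0394 F [-0.15  0.07 -4.23]
[-6.87  0.29  6.59]
```

View pics/p_wrist.png

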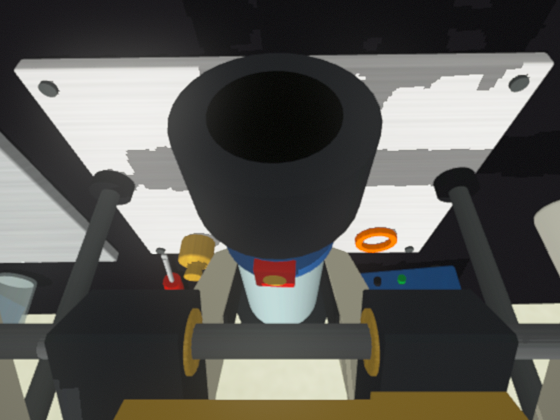

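>>> {"api": "apply_moves", "payload": {
  "deltas": [
    [[1, -1.2, 0, 1.1, 0], [1, -1.9, 0.1, 1.8, 0], [1, -1.9, 0.1, 1.8, 0], [1, -1.9, 0.1, 1.8, 0], [1, 0, 0, 0, 0], [1, 0, 0, 0, 0]]
  ]
}}

```text
t: 23.62
ee_pos: [0.5951, 0.1942, 0.1148]
tcp_rot: [0.088, 2.457, -0.034]
force: [0.0, -1.0, -4.8]
opening: 0.0396
```

Run:
```python
from meas import *
meas([.58,.195,.11,-.04,0],cams=('wrist','scene','side'),tag='s',free=(0,1,2,3,4))
print(totool(np.array([.5963,.1942,.115])-pose()[0]))
c=cam('wrist'); K,R,t=c; C=-R.T@t
for n,b in (('scene',(290,170,390,270)),('side',(170,180,280,270))):
    im=cv2.imread(f'pics/s_{n}.png'); cv2.imwrite(f'pics/sc_{n}.png',cv2.resize(im[b[1]:b[3],b[0]:b[2]],None,fx=5,fy=5,interpolation=cv2.INTER_CUBIC))
```

```text
t 23.62 p [0.5951 0.1942 0.1148] q [ 0.398 -0.143  2.152 -0.555  0.577 -0.718]
x [-0.774  0.055 -0.631] y [ 0.072  0.997 -0.002] z [ 0.63  -0.047 -0.776] op 0.0396 F [ 0.02 -1.02 -4.81]
jawyaw -0.07194360547295446
wrist 0.87 [ 0.5793  0.1955  0.1012 -0.0509  0.0928] 0.045
red 793 [274.5 270.9]
roll -3.0 err px 4.4 [274.7 275.3]
scene 0.98 [ 0.5922  0.1937  0.115  -0.1981 -0.2918] 0.301
red 10 [339.8 194. ]
roll -10.0 err px 2.4 [340.5 196.3]
side 0.66 [ 0.58   0.195  0.11  -0.04   0.   ] 1.0
[-0.16  0.01  0.02]
```

View pics/sc_scene.png

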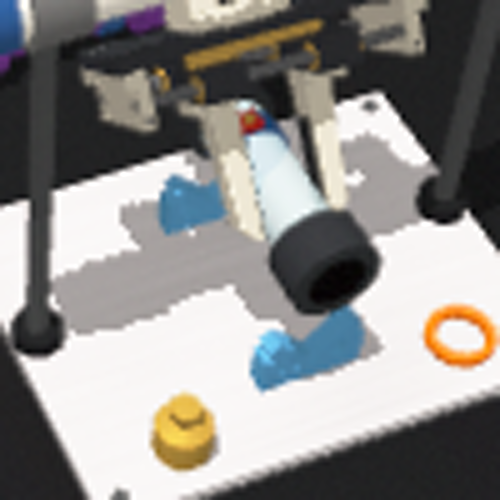

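View pics/sc_side.png

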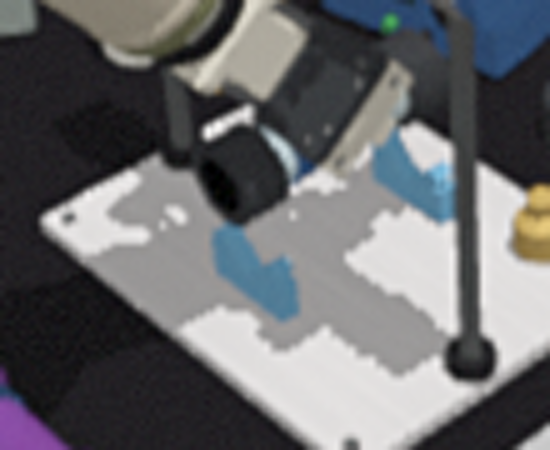

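View pics/s_wrist.png

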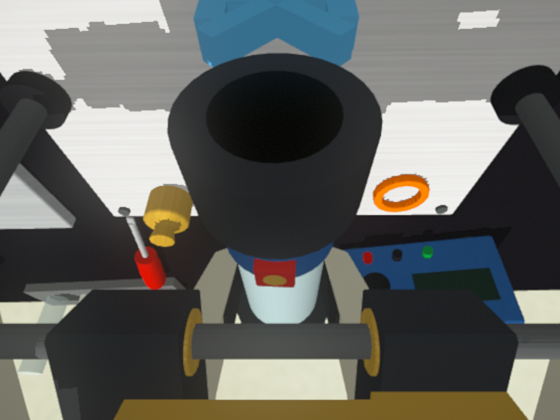

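The saddle V in the wrist view, at (276,37), is in line with the coupling centre at (275,115). Lowering.

>>> {"api": "apply_moves", "payload": {
  "deltas": [
    [[1, 0.5, 0, 0.85, 0], [1, 0.7, 0, 0.85, 0], [1, 0.7, 0, 0.85, 0], [1, 0, 0, 0, 0]]
  ]
}}

```text
t: 24.42
ee_pos: [0.5953, 0.1931, 0.0797]
tcp_rot: [0.087, 2.461, -0.036]
force: [-0.4, 0.5, -3.7]
opening: 0.0393
```

Run:
```python
from h import *
st(); print(totool(np.array([.5963,.1942,.0754])-pose()[0]))
c,im=snap('scene'); cv2.imwrite('pics/u_scene.png',cv2.resize(im[170:270,290:390],None,fx=5,fy=5,interpolation=cv2.INTER_CUBIC))
snap('wrist','u_wrist.png')
```

```text
t 24.43 p [0.5953 0.1931 0.0797] q [ 0.396 -0.073  2.162 -0.622  0.513 -0.64 ]
x [-0.776  0.054 -0.628] y [ 0.072  0.997 -0.004] z [ 0.626 -0.048 -0.778] op 0.0393 F [-0.39  0.48 -3.73]
[0.2  0.11 0.39]
```

View pics/u_scene.png

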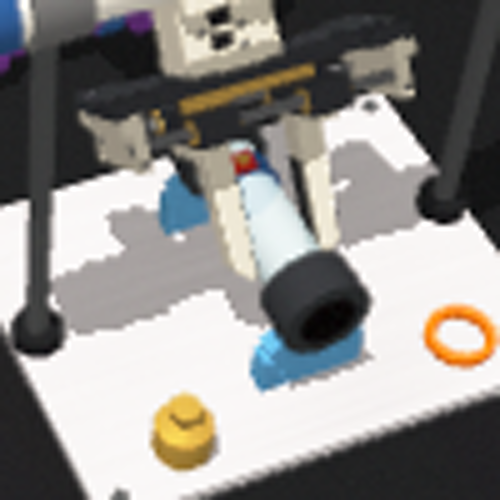

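View pics/u_wrist.png

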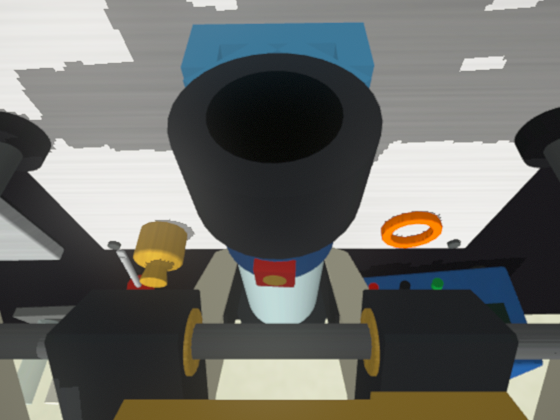

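>>> {"api": "apply_moves", "payload": {
  "deltas": [
    [[1, 0.1, 0.05, 0.18, 0], [1, 0.1, 0.05, 0.18, 0], [1, 0, 0, 0, 0], [1, 0, 0, 0, 0]]
  ]
}}

```text
t: 25.02
ee_pos: [0.5974, 0.1948, 0.0782]
tcp_rot: [0.088, 2.458, -0.034]
force: [0.2, 0.7, -3.9]
opening: 0.0391
```

>>> {"api": "apply_moves", "payload": {
  "deltas": [
    [[1, 0.08, 0, 0.1, 0], [1, 0.08, 0, 0.1, 0], [1, 0, 0, 0, 0]]
  ]
}}

```text
t: 25.4
ee_pos: [0.5981, 0.1944, 0.0767]
tcp_rot: [0.088, 2.456, -0.035]
force: [-2.6, -4.6, 3.3]
opening: 0.0398
```

Run:
```python
from h import *
st()
snap('wrist','v_wrist.png'); st()
```

```text
t 25.4 p [0.5981 0.1944 0.0767] q [ 0.397 -0.059  2.158 -0.64   0.502 -0.619]
x [-0.773  0.055 -0.632] y [ 0.073  0.997 -0.002] z [ 0.63  -0.048 -0.775] op 0.0398 F [-2.61 -4.61  3.32]
t 25.45 p [0.5981 0.1944 0.0766] q [ 0.397 -0.059  2.158 -0.64   0.502 -0.619]
x [-0.773  0.055 -0.632] y [ 0.072  0.997 -0.002] z [ 0.63  -0.048 -0.775] op 0.0395 F [-3.01 -4.33  3.13]
```

>>> {"api": "apply_moves", "payload": {
  "deltas": [
    [[1, 0.05, -0.1, -0.05, 0], [1, 0.03, 0, 0.05, 0], [1, 0, 0, 0, 0]]
  ]
}}

```text
t: 25.82
ee_pos: [0.5971, 0.1935, 0.0758]
tcp_rot: [0.088, 2.457, -0.034]
force: [-2.7, -4.7, 3.8]
opening: 0.0394
```

>>> {"api": "apply_moves", "payload": {
  "deltas": [
    [[1, 0, -0.1, 0, 0], [1, 0, -0.05, 0, 0], [1, 0.04, 0, 0.04, 0], [1, 0, 0, 0, 0]]
  ]
}}

```text
t: 26.32
ee_pos: [0.5971, 0.1931, 0.0754]
tcp_rot: [0.087, 2.456, -0.032]
force: [-2.1, 3.5, 4.8]
opening: 0.0397
```

Run:
```python
from meas import *
meas([.58,.195,.07,-.05,0],cams=('wrist','scene'),tag='w',free=(0,1,3))
im=cv2.imread('pics/w_scene.png'); cv2.imwrite('pics/wc_scene.png',cv2.resize(im[170:270,290:390],None,fx=5,fy=5,interpolation=cv2.INTER_CUBIC))
```

```text
t 26.32 p [0.5971 0.1931 0.0754] q [ 0.393 -0.062  2.164 -0.638  0.497 -0.623]
x [-0.773  0.055 -0.632] y [ 0.071  0.997 -0.001] z [ 0.63  -0.046 -0.775] op 0.0397 F [-2.07  3.53  4.79]
jawyaw -0.07129556461980267
wrist 0.87 [ 0.5798  0.1942  0.07   -0.0602  0.    ] 0.073
red 789 [274.8 273.7]
roll -3.0 err px 12.7 [274.4 286.4]
scene 0.8 [ 0.5797  0.1972  0.07   -0.0612  0.    ] 0.341
red 10 [338.7 203.7]
roll -5.0 err px 1.0 [338.4 202.8]
```

View pics/w_wrist.png

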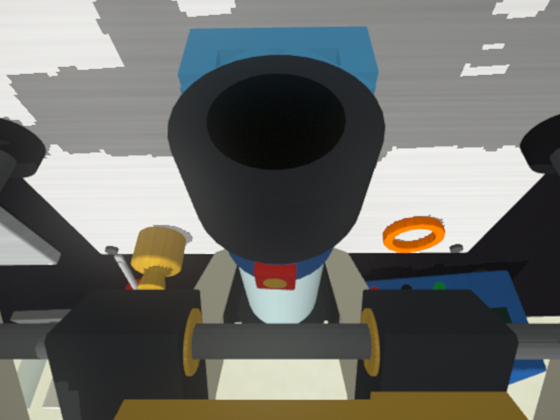

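View pics/wc_scene.png

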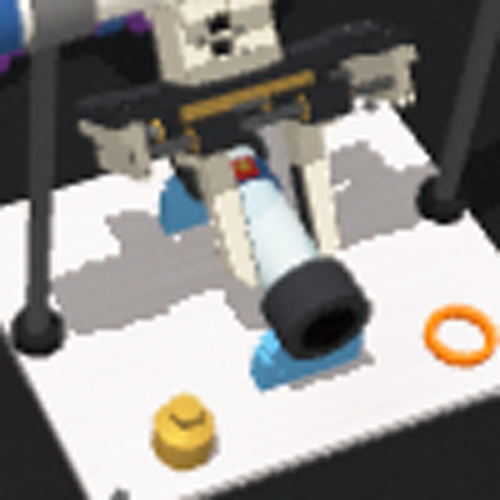

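Seated: the load is on the saddles and the lateral force changed sign across the centre. Roll is about −4°. I'll centre it and release gently.

>>> {"api": "apply_moves", "payload": {
  "deltas": [
    [[1, 0, 0.06, 0, 0], [0.15, 0, 0, 0, 0], [0.13, 0, 0, 0, 0], [0.1, 0, 0, 0, 0], [0.05, 0, 0, 0, 0], [-0.1, 0, 0, 0, 0], [-0.3, 0, 0, 0, 0], [-0.3, 0, 0, 0, 0]]
  ]
}}

```text
t: 27.52
ee_pos: [0.5965, 0.1928, 0.0744]
tcp_rot: [0.088, 2.458, -0.034]
force: [-0.3, -0.9, 0.7]
opening: 0.06
```

>>> {"api": "apply_moves", "payload": {
  "deltas": [
    [[-0.4, 0, 0, 0, 0], [-0.4, 0, 0, 0, 0], [-0.4, 0, 0, 0, 0]]
  ]
}}

```text
t: 27.9
ee_pos: [0.5966, 0.1929, 0.0745]
tcp_rot: [0.088, 2.458, -0.034]
force: [0.6, -0.4, 0.3]
opening: 0.0649
```

Run:
```python
from meas import *
meas([.58,.195,.07,-.05,0],cams=('wrist','scene'),tag='x',free=(0,1,3))
im=cv2.imread('pics/x_scene.png'); cv2.imwrite('pics/xc_scene.png',cv2.resize(im[170:270,290:390],None,fx=5,fy=5,interpolation=cv2.INTER_CUBIC))
```

```text
t 27.9 p [0.5966 0.1929 0.0745] q [ 0.394 -0.061  2.164 -0.639  0.498 -0.621]
x [-0.774  0.055 -0.631] y [ 0.072  0.997 -0.002] z [ 0.629 -0.047 -0.776] op 0.0649 F [ 0.59 -0.4   0.29]
jawyaw -0.07204904262241901
wrist 0.66 [ 0.58    0.1943  0.07   -0.0578  0.    ] 0.073
red 800 [275.6 276.6]
roll -3.0 err px 12.7 [275.  289.3]
scene 0.76 [ 0.58    0.198   0.07   -0.0725  0.    ] 0.221
red 11 [338.5 203.6]
roll -9.0 err px 0.7 [338.2 202.9]
```

View pics/x_wrist.png

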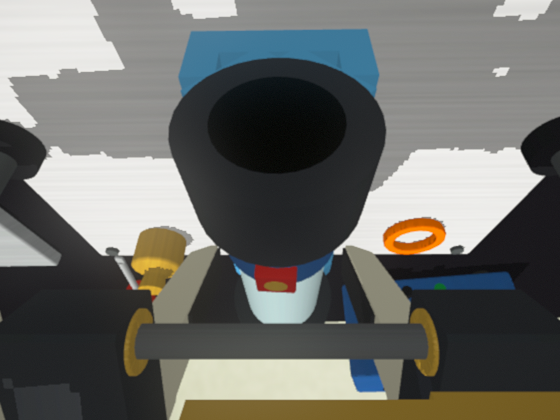

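View pics/xc_scene.png

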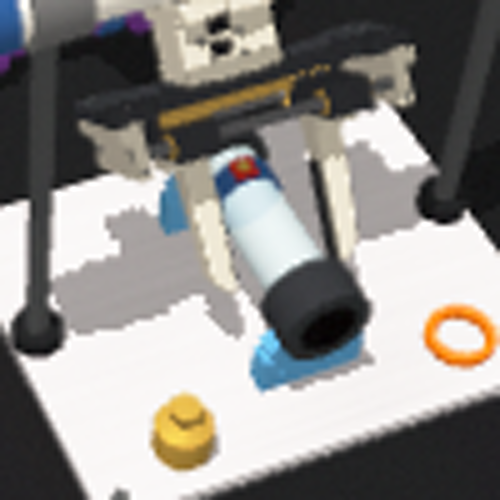

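>>> {"api": "apply_moves", "payload": {
  "deltas": [
    [[-1, 0, 0, 0, 0], [-1, 0, 0, 0, 0], [-1, 0, 0, 0, 0], [-1, 0, 0, 0, 0], [-1, 0, 0, -1, 0], [-1, 0, 0, -2, 0], [-1, 0, 0, -3, 0], [-1, 0, 0, -3, 0]]
  ]
}}

```text
t: 29.1
ee_pos: [0.539, 0.1971, 0.1452]
tcp_rot: [0.088, 2.458, -0.034]
force: [0.3, -0.1, 0.5]
opening: 0.0929
```

>>> {"api": "apply_moves", "payload": {
  "deltas": [
    [[-1, 0, 0, -3, 0], [-1, 0, 0, -2, 0], [-1, 0, 0, 0, 0], [-1, 0, 0, 0, 0]]
  ]
}}

```text
t: 29.6
ee_pos: [0.5085, 0.1994, 0.1828]
tcp_rot: [0.087, 2.458, -0.034]
force: [0.2, -0.9, -0.7]
opening: 0.0928
```

Run:
```python
from meas import *
meas([.58,.195,.0696,-.063,0],cams=('wrist','scene','side'),tag='y',free=(0,1,2,3))
c=cam('wrist'); im=cv2.imread('pics/y_wrist.png'); v=[.5797,.1952,.0696,-.063,0]
rollfit([(cam('scene'),np.array([338.5,203.6]))],v)
for th in (-15,-10,-5,0,5,10): 
    d=np.radians(th);p,R=frame(v); print(th,proj(c,p+R@[-.03,.026*np.sin(d),.026*np.cos(d)]).round(1))
g=proj(c,v[:3])[0].astype(int); print(g); cv2.imwrite('pics/yc.png',cv2.resize(im[max(0,g[1]-75):g[1]+75,g[0]-75:g[0]+75],None,fx=4,fy=4,interpolation=cv2.INTER_CUBIC))
im=cv2.imread('pics/y_side.png'); cv2.imwrite('pics/yc_side.png',cv2.resize(im[180:270,170:290],None,fx=5,fy=5,interpolation=cv2.INTER_CUBIC))
```

```text
t 29.6 p [0.5085 0.1994 0.1828] q [ 0.508 -0.489  2.284 -0.497  0.815 -0.746]
x [-0.774  0.054 -0.631] y [ 0.072  0.997 -0.002] z [ 0.629 -0.047 -0.776] op 0.0928 F [ 0.24 -0.88 -0.69]
jawyaw -0.07180669138674202
wrist 0.88 [ 0.5794  0.1943  0.07   -0.0593  0.    ] 0.019
red 186 [278.5 184.2]
roll -3.0 err px 4.3 [278.1 188.4]
scene 0.64 [ 0.58    0.1955  0.0722 -0.0575  0.    ] 0.046
red 11 [338.5 203.6]
roll -5.0 err px 1.2 [338.  202.5]
side 0.72 [ 0.5844  0.1958  0.0634 -0.0559  0.    ] 0.081
red 5 [228.  213.4]
roll -3.0 err px 0.9 [228.5 212.6]
roll -2.0 err px 0.7 [338.3 202.9]
-15 [[272.9 188.1]]
-10 [[275.9 188.6]]
-5 [[278.9 188.9]]
0 [[282. 189.]]
5 [[285.2 188.9]]
10 [[288.2 188.6]]
[282 185]
```

View pics/yc.png

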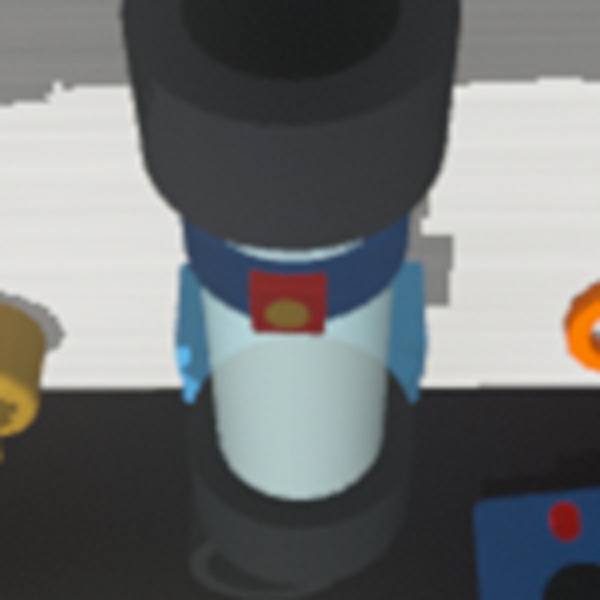

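View pics/yc_side.png

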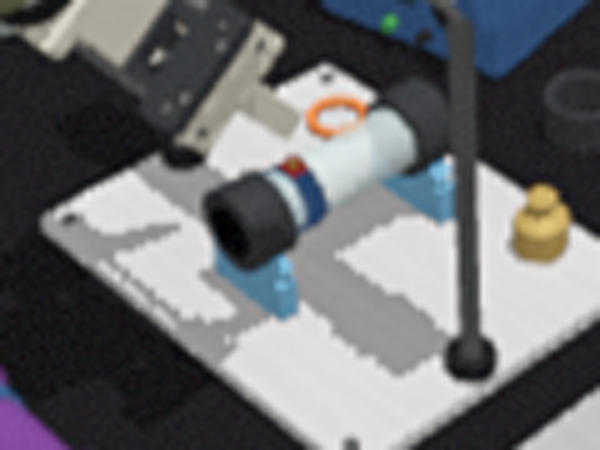

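The tube sits in both saddles, released and still. The tapping is about 3° from up in all three cameras, and the gripper is clear. Handing in.

Run:
```python
from rig import r
print(r.close_job()); print(r.get_obs()['t'])
```

```text
the job is handed in; nothing more can be done
None
the job is handed in; nothing more can be done
```

The tube section now rests in both saddles of the V cradle, released, with the tapping about 3° from straight up. I handed the job in at about 30 s; no verdict was reported.

**What I did**
- **Lean:** the moves have no tilt axis, so I leaned the tool by driving it past its reach until it stood at about 39°.
- **Roll:** I rolled the tube sideways between loosely set fingers, about 115° in all. It lay loose and still on the plate with the tapping within 2° of up. The grip then rolled it to about +5°, so I re-rolled it to about −6° to allow for the turn to the rig.
- **Carry:** passing the right post at low height would have folded joint 3 beyond its range. I lifted the tube over the header level instead, came down on the robot side and slid it in low under the pipe.
- **Place:** I lowered it until the saddles took the load, centred it, released it and backed off.

**Last checks**
- **Position:** the middle of the tube is within about 1 mm of the seat by the wrist camera. The side camera put it about 5 mm along and 6 mm low. Its view was partly blocked and its fit was the poorest, so I trusted the other two.
- **Alignment:** the tube is in line with the cradle to under 1°.
- **Tapping:** −3° by the wrist camera, −5° by the scene camera and −3° by the side camera. An earlier scene reading of −9° came from a poor fit, with the gripper partly hiding the tube.
- **Other things:** I saw no sign of contact with the header or of anything else moving, but I did not measure the bystanders again.

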